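Hang two stop plates level on the drying stand

TASK

Take the two flat aluminium stop plates, the L-plate and the offset tag, out of the wooden rack and hang them on the T-shaped drying stand, one on each pin. Each plate has a row of four holes: hang it by the one hole that lets it hang level (long top edge horizontal, leg down), so that the coat dries evenly. Let go of both and leave them hanging still, without pushing the other loose things on the table about.

Things in the scene. Friction and masses are not known exactly. Their poses are not given: they have to be found in the camera images.
- tag_plate: Offset tag: flat solid aluminium plate of even thickness, 8 mm, 0.23 to 0.37 kg. Arm 150 mm long, 46 mm high, with 4 holes of 16 mm; below it an off-centre leg 60 mm wide, 120 mm long (166 mm high in all). Origin: centre of the leg's foot, mid-thickness; z up the leg, x along the arm, y through the thickness. Arm: x = -90 to +60 mm; leg: -30 to +30. Stands in a rack slot.
- tag_plate_hole1 (a point): Centre of hole 1 of the plate, 16 mm wide, through the arm, 27 mm below the top edge, counted from the arm's -x end: x = -62.6 mm, y = 0, z = 139 mm in the plate's frame; axes as the plate.
- tag_plate_hole2 (a point): Centre of hole 2 of the plate, 16 mm wide, through the arm, 27 mm below the top edge, counted from the arm's -x end: x = -34.6 mm, y = 0, z = 139 mm in the plate's frame; axes as the plate.
- tag_plate_hole3 (a point): Centre of hole 3 of the plate, 16 mm wide, through the arm, 27 mm below the top edge, counted from the arm's -x end: x = -6.6 mm, y = 0, z = 139 mm in the plate's frame; axes as the plate.
- tag_plate_hole4 (a point): Centre of hole 4 of the plate, 16 mm wide, through the arm, 27 mm below the top edge, counted from the arm's -x end: x = 21.4 mm, y = 0, z = 139 mm in the plate's frame; axes as the plate.
- ell_plate: L-plate: flat solid aluminium plate of even thickness, 8 mm, 0.22 to 0.36 kg. Arm 150 mm long, 46 mm high, with 4 holes of 16 mm; below its end a leg 60 mm wide, 110 mm long (156 mm high in all). Origin: centre of the leg's foot, mid-thickness; z up the leg, x along the arm, y through the thickness. Arm: x = -120 to +30 mm; leg: -30 to +30. Stands in a rack slot.
- ell_plate_hole1 (a point): Centre of hole 1 of the plate, 16 mm wide, through the arm, 27 mm below the top edge, counted from the arm's -x end: x = -104.7 mm, y = 0, z = 129 mm in the plate's frame; axes as the plate.
- ell_plate_hole2 (a point): Centre of hole 2 of the plate, 16 mm wide, through the arm, 27 mm below the top edge, counted from the arm's -x end: x = -76.7 mm, y = 0, z = 129 mm in the plate's frame; axes as the plate.
- ell_plate_hole3 (a point): Centre of hole 3 of the plate, 16 mm wide, through the arm, 27 mm below the top edge, counted from the arm's -x end: x = -48.7 mm, y = 0, z = 129 mm in the plate's frame; axes as the plate.
- ell_plate_hole4 (a point): Centre of hole 4 of the plate, 16 mm wide, through the arm, 27 mm below the top edge, counted from the arm's -x end: x = -20.7 mm, y = 0, z = 129 mm in the plate's frame; axes as the plate.
- rack: Fixed wooden rack, base 110 x 150 x 10 mm, with two slots (at y = +35 and -35 mm) in which the plates stand on their legs, either plate in either slot. Slot 11 mm wide, 66 mm long, 35 mm deep, floor 10 mm above the table: lift a plate straight up by more than 35 mm. Origin: centre of the underside; x along the slots, z up.
- stand: Fixed dark steel T stand: base 90 x 110 x 14 mm, round post 18 mm thick, its top 202 mm above the table; two slippery round steel pins, 8 mm thick, leave the post towards +y and -y. A pin's axis is 180 mm high at the post's axis and rises 5 degrees outward to a round tip 79 mm from the post's axis. Origin: centre of the underside; z up.
- pin_left (a point): Point on the axis of the pin that points to the stand's +y, 45 mm from the post's axis, 184 mm above the table: the middle of the place for a plate. Axes as the stand.
- pin_right (a point): The same on the pin that points to the stand's -y, 45 mm from the post's axis.
- die_round: Bystander, loose: round steel cutting die, 40 mm wide, 35 mm high. Origin: centre of the underside.
- tape_roll: Bystander, loose: small roll of black tape lying flat, 62 mm, 19 mm high. Origin: centre of the underside.
- spool: Bystander, loose: thread spool standing upright, 36 mm in diameter, 45 mm high. Origin: centre of the underside.
- glue_jar: Bystander, loose: white jar with a red cap, 72 mm in diameter, 90 mm high. Origin: centre of the underside.
- die_heel: Bystander, loose: heel-shaped steel cutting die, 74 x 64 mm, 31 mm high. Origin: centre of the underside.
- mallet: Bystander, loose: nylon mallet with a wooden handle lying flat, 257 x 75 mm, 44 mm high. Origin: centre of the underside.
- sand_block: Bystander, loose: cork sanding block, 60 x 90 mm, 30 mm high. Origin: centre of the underside.

How it is judged:
At the end, for the whole second after the job is handed in: One plate hangs on each pin by a hole (a hole centre within 34 mm of the pin's mid point, the foot 29-53 mm (tag) or 39-63 mm (L) above the table), leg down, long edge level within 0.12 rad, face within 0.4 rad of upright; both released and still (under 0.03 m/s and 0.3 rad/s) (((distance between any of tag_plate_hole1, tag_plate_hole2, tag_plate_hole3, tag_plate_hole4 and pin_left below 0.034 m and distance between any of ell_plate_hole1, ell_plate_hole2, ell_plate_hole3, ell_plate_hole4 and pin_right below 0.034 m) or (distance between any of tag_plate_hole1, tag_plate_hole2, tag_plate_hole3, tag_plate_hole4 and pin_right below 0.034 m and distance between any of ell_plate_hole1, ell_plate_hole2, ell_plate_hole3, ell_plate_hole4 and pin_left below 0.034 m)) and angle between tag_plate's own x axis and vertical between 1.4508 and 1.6908 rad and angle between each of tag_plate, ell_plate's own z axis and vertical below 0.4 rad and height (world z) of tag_plate between 0.029 and 0.053 m and linear speed of each of tag_plate, ell_plate below 0.03 m/s and angular speed of each of tag_plate, ell_plate below 0.3 rad/s and angle between ell_plate's own x axis and vertical between 1.4508 and 1.6908 rad and height (world z) of ell_plate between 0.039 and 0.063 m); the robot touches nothing.
It fails at once if a loose bystander is pushed more than 40 mm from its place (distance of any of die_round, tape_roll, spool, glue_jar, die_heel, mallet, sand_block from where it was at the start of the episode above 0.04 m).
It fails at once if the glue jar is tipped over (angle between glue_jar's own z axis and vertical above 0.6 rad).
It also fails if it takes over 64 s, if anything falls off the work surface, if the arm or the gripper's body presses on something with over 40 N, if the wrist force passes 120 N, or if a joint passes its speed limit or range.

ROBOT

A 6-joint arm with a two-finger parallel gripper is mounted at the origin on a cart in front of the work surface, level with it; the furniture and walls round the work are solid. World frame = base frame: x ahead of the robot, y to its left, z up, the work surface at z = 0. Lengths are in m, angles in rad, forces in N, time in s.
With the tool pointing down it reaches from about 0.25 to 0.725 m from the base axis. Payload 4 kg.
Tool frame: the origin (TCP) lies between the finger pads; the fingertips stand 8 mm ahead of it and the grasp point (between the pads) lies 11 mm behind it; z points along the fingers, y is the direction in which the jaws open and shut (so a half turn about z gives the same grasp; the last joint's range is limited). The gripper opens to 85 mm and grips with 20 to 120 N. Pads are 22 mm wide; open, the fingers measure 114 mm over their backs; the gripper's body (76 mm by 85 mm) begins 54 mm behind the grasp point. The pads swing forward as they close: fully open they stand 13 mm farther back than shut.
Start: joints at [-1.159, 0.241, 0.005, 1.335, 0, 1.571], TCP at [0.2, -0.458, 0.205] pointing down, gripper open.
Joint ranges: [-2.72, 2.72], [-1.05, 1.87], [-1.09, 1.28], [-1.99, 2.15], [-1.42, 1.44], [-3.14, 3.14]. Speed limits (rad/s): [2.79, 2.79, 3.14, 3.14, 3.14, 3.14].

INTERFACE

Orientations are given as a unit quaternion [x, y, z, w].
In Python, from workcell import * gives the robot as it stands.
- The arm moves only by the tool send_rows, never from a script. Its argument "increments" is a list that holds one entry, the list of rows, each a list of 6 numbers: the shift along the tool's x, y, z in units of 50 mm (1.0 is 50 mm), then the turn, a rotation vector about the tool's x, y, z in units of 10 degrees (1.0 is 10 degrees). In form: [[[x, y, z, ax, ay, az], ...]]. A call has 1 to 8 rows; each row shifts and turns the commanded pose from where the row before left it, along the tool's axes as they then stand; what a row does not reach is not made up. A row lasts 1/8 s, in which the tool goes at most 62.5 mm and 10.7 degrees, less where a joint would pass 70% of its speed; a pose out of reach is approached as far as the arm can. A call with a number of a shift or a turn outside -1 to 1 is refused whole. A call with a gripper value outside its range is refused whole. "grip" is the closure, from 0 (fully open) to 1 (shut), set as the call begins (left out, the last holds). The fingers move at their own pace and stop on an object; the grip force is fixed at half the most. Time passes only in rows, so rows that do not move let the fingers close. It gives the time, the measured TCP pose, the force and the opening at its end, in the units of the state.
- get_obs(): the state, without advancing time (a new reading comes with each control period).
- camera(name): name is "scene" or "top" or "wrist"; returns a dict with "color" (420x560x3 uint8, red, green, blue), "z_map" (420x560 float32, m along the optical axis (not along the pixel's ray), 0 where there is no reading), "intrinsics" (3x3 intrinsics, pixels), "dist" ([k1, k2, p1, p2, k3] as OpenCV has them; the pictures are not rectified), "pose" (4x4, takes a point from camera to world coordinates); the wrist camera has in their place "mount" (4x4, takes a point from camera to tool coordinates, whose origin is the TCP and whose axes are the flange's). Camera axes: x right, y down, z forward; pixel columns grow to the right and rows downward; lengths in m; the calibration is good to about 2 mm. A picture is of the moment at which its call begins: read the wrist's pose just before it.
- job_done(): hands the job in, once; it reports no verdict.
The state is a dict: "clock": time; "joint_pos": joint angles; "joint_vel": joint speeds; "tau": joint torques, N m; "eef_pos": TCP position; "tool_rot": TCP orientation; "ft_force": force on the tool from outside, world axes, zero at the start; "ft_torque": the same for the moment, N m; "grip_width": finger opening in m.
Only numpy, scipy, OpenCV 4.12 (cv2) and the standard library are available. Lean on these libraries where they do the work, as an engineer would, in place of code of your own. Each camera call takes 0.05 s, during which the arm holds its last target.

## Working session

There is one attempt and no reset: what is moved stays moved. The work goes in short steps, Python scripts to look and compute and a tool call to move; the robot and the scene stay as the last step left them, time stands still between calls to the robot, and variables do not carry over. Pictures are saved under pics/ and viewed, and the job is handed in when it is done.

Besides the shell and the picture viewer there is one more tool, called after "Request:" in YAML: its name, and indented under it one key for each argument. send_rows: Moves the arm, as the interface text tells. Its arguments: {"type":"object","properties":{"increments":{"type":"array"},"grip":{"type":"number"}},"required":["increments"]}

```bash
mkdir -p pics; ls; python3 - <<'E'
from workcell import *
import cv2,numpy as np
print(get_obs())
for n in ["scene","top"]:
    c=camera(n); cv2.imwrite(f"pics/{n}0.png",c["color"][:,:,::-1]); np.savez(f"{n}0.npz",**c)
    print(n,c["intrinsics"],c["dist"],c["pose"])
c=camera("wrist");print(c["mount"])
E
```

```text
pics
{'clock': 0.0, 'joint_pos': array([-1.15902412e+00,  2.41399977e-01,  3.69826797e-03,  1.33520499e+00,
       -2.28324959e-05,  1.57080678e+00]), 'joint_vel': array([-8.97854796e-04, -1.70167352e-03, -6.92541087e-04,  3.40921369e-05,
       -3.44546778e-04,  1.67801752e-04]), 'tau': array([-1.59419356e-03, -3.72320652e+01,  2.52406311e+01,  1.70013722e-02,
        4.36813423e-06, -3.19273397e-06]), 'eef_pos': array([ 0.19982867, -0.45756511,  0.20380961]), 'tool_rot': array([ 9.78880740e-01,  2.04429407e-01, -2.26897252e-04, -1.03056647e-03]), 'ft_force': array([ 0.12221339, -0.15491129, -0.55742622]), 'ft_torque': array([ 0.02421067, -0.02388336, -0.03610466]), 'grip_width': 0.0851977459621317}
scene [[387.28065602   0.         285.42908839]
 [  0.         387.28065602 212.7735275 ]
 [  0.           0.           1.        ]] [-0.03121365  0.          0.          0.          0.        ] [[-0.47530321 -0.36115684  0.80227962 -0.43191291]
 [-0.87981273  0.19090573 -0.43529824  0.42612031]
 [ 0.00405116 -0.91275448 -0.40848849  0.61888149]
 [ 0.          0.          0.          1.        ]]
top [[402.27245282   0.         288.65783072]
 [  0.         402.27245282 211.34103702]
 [  0.           0.           1.        ]] [-0.09893775  0.          0.          0.          0.        ] [[-2.12089250e-02 -9.98798320e-01  4.41825378e-02  4.80748577e-01]
 [-9.99773333e-01  2.12704355e-02  9.22480578e-04 -1.02878931e-01]
 [-1.86115387e-03 -4.41529582e-02 -9.99023049e-01  1.42281018e+00]
 [ 0.00000000e+00  0.00000000e+00  0.00000000e+00  1.00000000e+00]]
[[-6.14624211e-04 -9.52945558e-01 -3.03140869e-01  7.81833062e-02]
 [ 9.99999770e-01 -6.72849222e-04  8.76312321e-05  1.77603996e-04]
 [-2.87475891e-04 -3.03140746e-01  9.52945752e-01 -1.69564949e-01]
 [ 0.00000000e+00  0.00000000e+00  0.00000000e+00  1.00000000e+00]]
```

View pics/scene0.png

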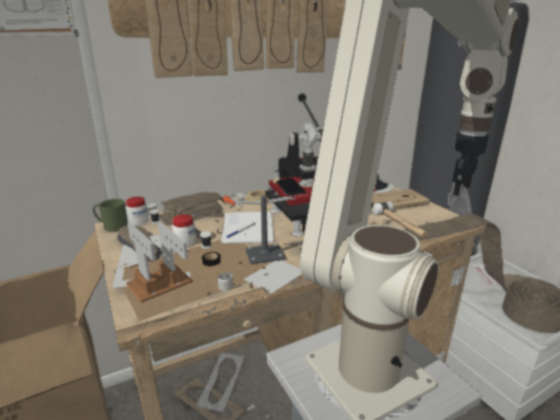

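View pics/top0.png

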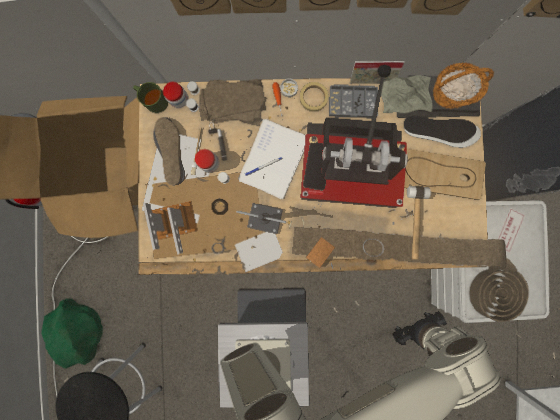

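The scene view shows the rack with two plates at about (160,270), and the T stand at (265,230). In the top view the rack is at (172,225) and the stand base at (268,218). Next I'll zoom in and measure with depth.

```bash
cat > h.py <<'E'
import numpy as np,cv2
def cloud(c):
    K=c["intrinsics"];d=c["dist"];z=c["z_map"];h,w=z.shape
    u,v=np.meshgrid(np.arange(w),np.arange(h))
    p=cv2.undistortPoints(np.stack([u,v],-1).reshape(-1,1,2).astype(float),K,d).reshape(h,w,2)
    P=np.concatenate([p*z[...,None],z[...,None]],-1)
    T=c["pose"]; W=P@T[:3,:3].T+T[:3,3]; W[z==0]=np.nan
    return W
def ray(c,uv,zp):
    p=cv2.undistortPoints(np.array(uv,float).reshape(-1,1,2),c["intrinsics"],c["dist"]).reshape(-1,2)
    T=c["pose"]; d=np.c_[p,np.ones(len(p))]@T[:3,:3].T; o=T[:3,3]
    return o+d*((zp-o[2])/d[:,2])[:,None]
E
python3 - <<'E'
from h import *
t=dict(np.load("top0.npz"));s=dict(np.load("scene0.npz"))
cv2.imwrite("pics/tc.png",cv2.resize(t["color"][130:280,135:295,::-1],None,fx=5,fy=4.0*0+4,interpolation=cv2.INTER_CUBIC)[:600,:800])
cv2.imwrite("pics/sc.png",cv2.resize(s["color"][180:310,100:320,::-1],None,fx=3.6,fy=3.6,interpolation=cv2.INTER_CUBIC))
W=cloud(t)
def rep(n,m):
    P=W[m]; print(n,len(P),np.round(P.min(0),3),np.round(P.max(0),3),np.round(P.mean(0),3))
Z=W[...,2]
hh=np.clip(np.nan_to_num(Z)*1000,0,255).astype(np.uint8)
cv2.imwrite("pics/th.png",cv2.resize(hh[130:280,135:295],None,fx=5,fy=4,interpolation=cv2.INTER_NEAREST))
m=(Z>0.1)&(Z<0.22)&(W[...,0]<0.62)&(W[...,0]>0.25)
m&=(W[...,1]>-0.1)
n,l,st,ce=cv2.connectedComponentsWithStats(m.astype(np.uint8))
for i in range(1,n): rep((i,st[i]),l==i)
Ws=cloud(s)
E
```

```text
(1, array([143, 203,  17,  47, 403], dtype=int32)) 403 [0.427 0.318 0.101] [0.573 0.358 0.18 ] [0.502 0.337 0.154]
(2, array([167, 207,  16,  47, 332], dtype=int32)) 332 [0.412 0.245 0.101] [0.558 0.283 0.172] [0.489 0.263 0.148]
(3, array([236, 211,  50,  13, 153], dtype=int32)) 153 [ 0.5   -0.09   0.101] [0.54  0.06  0.207] [ 0.521 -0.016  0.186]
```

View pics/tc.png

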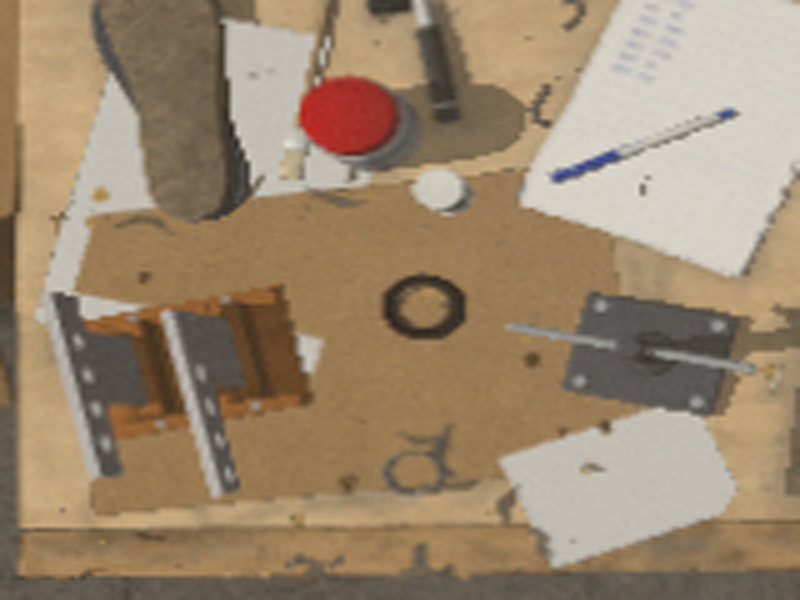

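View pics/sc.png

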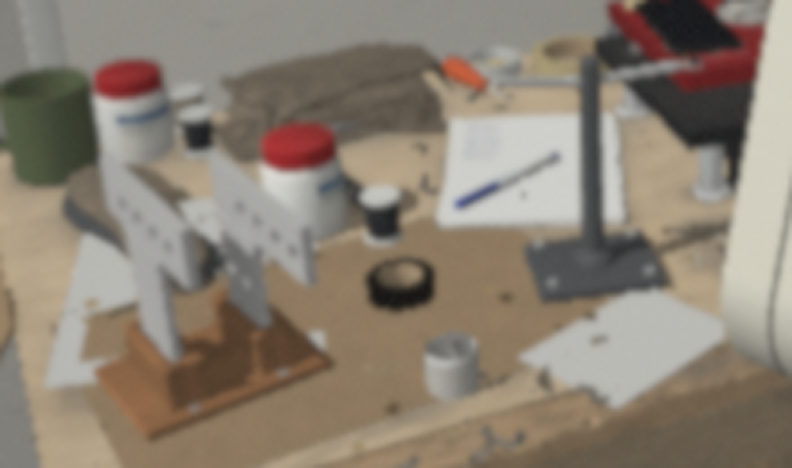

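View pics/th.png

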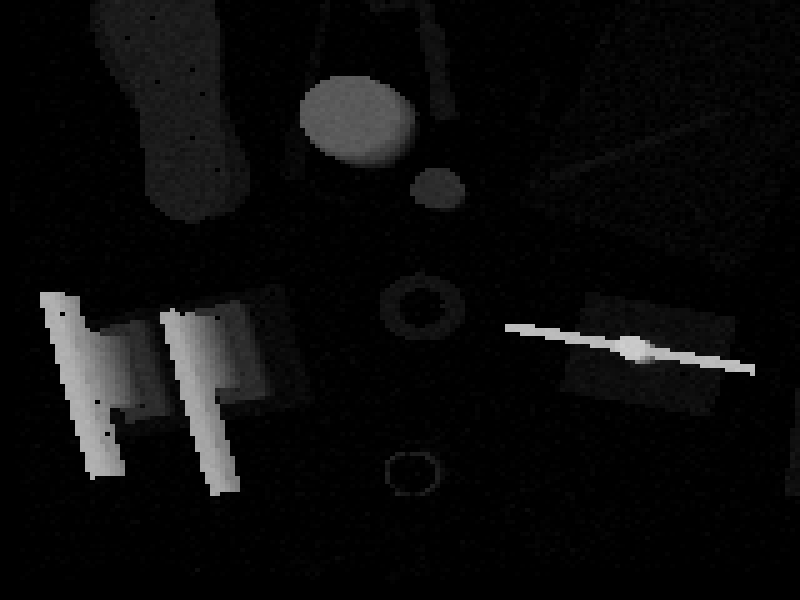

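```bash
python3 - <<'E'
from h import *
t=dict(np.load("top0.npz"));s=dict(np.load("scene0.npz"))
W=cloud(t);S=cloud(s)
for nm,C in(("top",W),("scene",S)):
  Z=C[...,2];ok=np.isfinite(Z)
  for lab,y0,y1 in(("A",.305,.375),("B",.23,.30)):
    m=ok&(Z>.1)&(Z<.2)&(C[...,0]>.4)&(C[...,0]<.6)&(C[...,1]>y0)&(C[...,1]<y1)
    P=C[m]; 
    c=P[:,:2].mean(0);u,sv,vt=np.linalg.svd(P[:,:2]-c,full_matrices=False);d=vt[0]*np.sign(vt[0][0])
    a=(P[:,:2]-c)@d; n=(P[:,:2]-c)@np.array([-d[1],d[0]])
    print(nm,lab,m.sum(),c,np.degrees(np.arctan2(d[1],d[0])),"ends",c+d*a.min(),c+d*a.max(),np.ptp(a),"n",np.percentile(n,[1,50,99]),"z",np.percentile(P[:,2],[50,98,99.5]))
  # legs: points z .06-.1
    m=ok&(Z>.055)&(Z<.11)&(C[...,0]>.4)&(C[...,0]<.6)&(C[...,1]>y0)&(C[...,1]<y1)
    P=C[m];nn=(P[:,:2]-c)@np.array([-d[1],d[0]]);k=abs(nn)<.010;P=P[k]
    if len(P): a=(P[:,:2]-c)@d;print("   leg along",len(P),np.percentile(a,[1,50,99]))
Z=W[...,2]
m=(Z>.165)&(Z<.195)&(W[...,0]>.45)&(W[...,0]<.56)&(abs(W[...,1])<.11)
P=W[m];c=P[:,:2].mean(0);u,sv,vt=np.linalg.svd(P[:,:2]-c,full_matrices=False);d=vt[0];a=(P[:,:2]-c)@d
print("pin",m.sum(),c,np.degrees(np.arctan2(d[1],d[0])),c+d*a.min(),c+d*a.max(),c+d*(a.min()+a.max())/2,np.ptp(a))
m=(Z>.195)&(Z<.215)&(W[...,0]>.45)&(W[...,0]<.56)&(abs(W[...,1])<.11)
print("post",m.sum(),W[m].mean(0))
Z=S[...,2]
m=(Z>.03)&(Z<.215)&(S[...,0]>.45)&(S[...,0]<.56)&(abs(S[...,1])<.04);print("post scene",m.sum(),S[m].mean(0),S[m].max(0))
E
```

```text
top A 403 [0.50229923 0.33670827] 12.069371333914194 ends [0.42782424 0.32078385] [0.57311792 0.35185089] 0.14857797454496893 n [-0.00360848 -0.00092331  0.00680521] z [0.16014826 0.17914285 0.17962299]
   leg along 87 [-0.0190689   0.01164551  0.03920595]
top B 332 [0.48864267 0.2634956 ] 11.72200130059855 ends [0.4129605  0.24779227] [0.55831805 0.27795258] 0.14845356832673964 n [-0.00306157 -0.00107475  0.00640247] z [0.15422016 0.1699342  0.17077608]
   leg along 79 [0.01029582 0.03996866 0.06829547]
scene A 532 [0.49407953 0.33796436] 12.33103050610826 ends [0.42442619 0.32273795] [0.5751076  0.35567731] 0.154239710984999 n [-0.00623626  0.00071898  0.00286933] z [0.15225032 0.17896564 0.1798288 ]
   leg along 178 [-0.01152336  0.00841644  0.0486726 ]
scene B 570 [0.48173306 0.26487277] 12.771164013591992 ends [0.40966786 0.24853809] [0.55948846 0.28249721] 0.1536210666678675 n [-0.00654593  0.00069707  0.00297839] z [0.14486836 0.16906411 0.16936769]
   leg along 190 [0.01705792 0.03768731 0.07715737]
pin 116 [ 0.52113915 -0.01583323] -103.56827795775182 [0.5394908  0.06020759] [ 0.50312117 -0.09049143] [ 0.52130599 -0.01514192] 0.15502562656377866
post 30 [ 0.52134028 -0.0161652   0.19997003]
post scene 401 [ 0.5187224  -0.01208206  0.12967382] [0.53640782 0.0393859  0.20546622]
```

```bash
cat >> h.py <<'E'
from scipy.spatial.transform import Rotation as R
def plan(o,target,yaw):
    """target TCP pos, tool x heading yaw deg (tool down). returns turn units (rotvec) and, after turn, shift units in tool axes"""
    y=np.radians(yaw);Rt=np.array([[np.cos(y),np.sin(y),0],[np.sin(y),-np.cos(y),0],[0,0,-1]])
    R0=R.from_quat(o["tool_rot"]).as_matrix()
    turn=np.degrees(R.from_matrix(R0.T@Rt).as_rotvec())/10
    dp=np.array(target)-o["eef_pos"]
    print("turn",np.round(turn,2),"shift after turn",np.round(Rt.T@dp/.05,2),"shift now-frame",np.round(R0.T@dp/.05,2))
E
python3 - <<'E'
from workcell import *
from h import *
plan(get_obs(),[.5323,.2744,.26],12.2)
E
```

```text
turn [-0.01  0.    1.14] shift after turn [  9.59 -12.91  -1.12] shift now-frame [ 11.95 -10.76  -1.1 ]
```

Request:
send_rows:
  increments:
    - [[0, 0, -0.9, 0, 0, 0.57], [0, 0, -0.9, 0, 0, 0.57], [0.6, -0.8, 0, 0, 0, 0], [0.6, -0.8, 0, 0, 0, 0], [0.6, -0.8, 0, 0, 0, 0], [0.6, -0.8, 0, 0, 0, 0], [0.6, -0.8, 0, 0, 0, 0], [0.6, -0.8, 0, 0, 0, 0]]
  grip: 0.4

```text
clock: 1.15
eef_pos: [0.3256, -0.1841, 0.2946]
tool_rot: [0.994, 0.106, 0.0, -0.0]
ft_force: [0.7, -0.2, 0.3]
grip_width: 0.0514
```

Request:
send_rows:
  increments:
    - [[0.6, -0.8, 0, 0, 0, 0], [0.6, -0.8, 0, 0, 0, 0], [0.6, -0.8, 0, 0, 0, 0], [0.6, -0.8, 0, 0, 0, 0], [0.6, -0.8, 0, 0, 0, 0], [0.6, -0.8, 0, 0, 0, 0], [0.6, -0.8, 0, 0, 0, 0], [0, 0, 0, 0, 0, 0]]

```text
clock: 2.15
eef_pos: [0.4758, 0.1191, 0.2934]
tool_rot: [0.993, 0.119, -0.002, -0.006]
ft_force: [0.1, -0.1, -0.8]
grip_width: 0.0512
```

```bash
python3 - <<'E'
from workcell import *
from h import *
o=get_obs();print(o["eef_pos"],o["grip_width"],o["clock"]);plan(o,[.5323,.2744,.26],12.2)
E
```

```text
[0.47578732 0.11913173 0.29336054] 0.051245994968026246 2.15
turn [-0.07  0.01  0.14] shift after turn [ 1.76 -2.8   0.67] shift now-frame [ 1.83 -2.74  0.7 ]
```

Request:
send_rows:
  increments:
    - [[0.3, -0.7, 0, 0, 0, 0.14], [0.4, -0.7, 0, 0, 0, 0], [0.5, -0.7, 0, 0, 0, 0], [0.5, -0.7, 0, 0, 0, 0], [0, 0, 0, 0, 0, 0], [0, 0, 0, 0, 0, 0]]

```text
clock: 2.9
eef_pos: [0.5399, 0.2039, 0.2998]
tool_rot: [0.987, 0.16, -0.007, -0.035]
ft_force: [-0.6, -0.3, -0.0]
grip_width: 0.0512
```

```bash
cat >> h.py <<'E'
def wcap(name):
    from workcell import get_obs,camera
    o=get_obs();c=camera("wrist");T=np.eye(4);T[:3,:3]=R.from_quat(o["tool_rot"]).as_matrix();T[:3,3]=o["eef_pos"]
    c["pose"]=T@c["mount"];cv2.imwrite(f"pics/{name}.png",c["color"][:,:,::-1]);np.savez(name+".npz",**c)
    return o,c
E
python3 - <<'E'
from workcell import *
from h import *
o,c=wcap("w1");print(o["eef_pos"],o["grip_width"],o["clock"]);plan(o,[.5323,.2744,.26],12.2)
C=cloud(c);Z=C[...,2];ok=np.isfinite(Z)
for lab,y0,y1,zt in(("A",.305,.385,.166),("B",.23,.305,.156)):
    m=ok&(Z>zt)&(Z<.19)&(C[...,0]>.38)&(C[...,0]<.62)&(C[...,1]>y0)&(C[...,1]<y1)
    P=C[m]
    if len(P)<20: print(lab,len(P));continue
    r=cv2.minAreaRect((P[:,:2]*1000).astype(np.float32)); print(lab,len(P),r,np.percentile(P[:,2],[5,50,95]),P.min(0),P.max(0))
E
```

```text
[0.53994175 0.20392917 0.29982459] 0.05123793180537678 2.9
turn [-0.41  0.04  0.62] shift after turn [ 0.15 -1.41  0.8 ] shift now-frame [ 0.3  -1.33  0.89]
A 1937 ((501.48016357421875, 338.31866455078125), (149.69818115234375, 9.743441581726074), 12.319632530212402) [0.16724916 0.17580238 0.17730695] [0.42775641 0.31899984 0.16600199] [0.57563015 0.35765649 0.17877209]
B 1239 ((501.928466796875, 266.8563232421875), (118.66393280029297, 8.778482437133789), 11.969452857971191) [0.15816614 0.16601872 0.16736912] [0.44474994 0.25047849 0.15606038] [0.56055376 0.28293468 0.16861724]
```

View pics/w1.png

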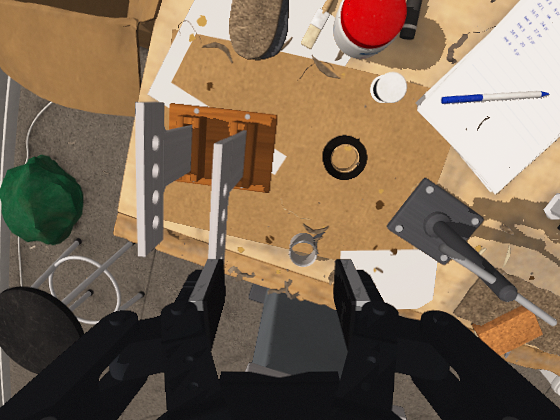

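```bash
python3 - <<'E'
from workcell import *
from h import *
o=get_obs();print(o["joint_pos"],o["joint_vel"],o["eef_pos"],o["tool_rot"])
E
```

```text
[0.31997216 0.3899375  0.45600974 1.63896385 0.07177973 3.14053791] [ 0.00010772 -0.00946691  0.0004771  -0.00205494  0.00174607 -0.00086436] [0.53991968 0.20384698 0.30014474] [ 0.98651512  0.15968496 -0.00673119 -0.03526068]
```

Request:
send_rows:
  increments:
    - [[0, 0, 0, 0, 0, -1], [0, 0, 0, 0, 0, -1], [0, 0, 0, 0, 0, -1], [0, 0, 0, 0, 0, -1], [0, 0, 0, 0, 0, -1], [0, 0, 0, 0, 0, -1], [0, 0, 0, 0, 0, -1], [0, 0, 0, 0, 0, -1]]

```text
clock: 3.95
eef_pos: [0.54, 0.2039, 0.3007]
tool_rot: [0.651, 0.758, 0.018, -0.031]
ft_force: [0.4, -0.8, 0.2]
grip_width: 0.0515
```

Request:
send_rows:
  increments:
    - [[0, 0, 0, 0, 0, -1], [0, 0, 0, 0, 0, -1], [0, 0, 0, 0, 0, -1], [0, 0, 0, 0, 0, -1], [0, 0, 0, 0, 0, -1], [0, 0, 0, 0, 0, -1], [0, 0, 0, 0, 0, -1], [0, 0, 0, 0, 0, -1]]

```text
clock: 4.95
eef_pos: [0.5399, 0.2039, 0.3006]
tool_rot: [0.011, 0.999, 0.034, -0.012]
ft_force: [-0.1, -0.4, 0.8]
grip_width: 0.0514
```

```bash
python3 - <<'E'
from workcell import *
from h import *
o=get_obs();print(o["joint_pos"],o["eef_pos"],o["tool_rot"]);plan(o,[.5338,.2736,.26],192.2)
E
```

```text
[0.31994132 0.38908818 0.45602448 1.63877576 0.07191985 0.34232442] [0.53994588 0.20388552 0.30064344] [ 0.01120283  0.99929058  0.0338296  -0.01218149]
turn [ 0.4  -0.1  -1.35] shift after turn [-0.17  1.39  0.81] shift now-frame [0.13 1.33 0.91]
```

Request:
send_rows:
  increments:
    - [[0, 0, 0, 0.2, -0.05, -0.68], [0, 0, 0, 0.2, -0.05, -0.68], [-0.06, 0.45, 0.2, 0, 0, 0], [-0.06, 0.45, 0.2, 0, 0, 0], [-0.06, 0.45, 0.2, 0, 0, 0], [0, 0, 0, 0, 0, 0]]

```text
clock: 5.7
eef_pos: [0.5341, 0.275, 0.2678]
tool_rot: [-0.106, 0.994, -0.0, -0.002]
ft_force: [0.6, 1.0, -0.1]
grip_width: 0.0514
```

```bash
python3 - <<'E'
from workcell import *
from h import *
o,c=wcap("w2");print(o["eef_pos"],o["joint_pos"],o["clock"]);plan(o,[.5338,.2736,.150],192.2)
C=cloud(c);Z=C[...,2];ok=np.isfinite(Z)
for lab,y0,y1,zt in(("A",.305,.385,.166),("B",.23,.305,.156)):
    m=ok&(Z>zt)&(Z<.19)&(C[...,0]>.38)&(C[...,0]<.62)&(C[...,1]>y0)&(C[...,1]<y1)
    P=C[m]
    if len(P)<20: print(lab,len(P));continue
    r=cv2.minAreaRect((P[:,:2]*1000).astype(np.float32)); print(lab,len(P),r,np.percentile(P[:,2],[5,50,95]),P.min(0),P.max(0))
E
```

```text
[0.53406181 0.27497022 0.26779995] [4.75051645e-01 4.41922823e-01 4.53901800e-01 1.58638530e+00
 7.60363200e-04 2.61687058e-01] 5.7
turn [-0.   -0.02  0.  ] shift after turn [ 0.01 -0.03  2.36] shift now-frame [ 0.   -0.03  2.36]
A 2412 ((501.0384521484375, 338.5430603027344), (150.83790588378906, 9.365662574768066), 12.07020092010498) [0.16818753 0.17606324 0.17729706] [0.42725643 0.3190843  0.16600584] [0.57541796 0.35773877 0.17908672]
B 1868 ((486.3768310546875, 263.55615234375), (149.7705535888672, 7.836797714233398), 11.875986099243164) [0.16515234 0.16630124 0.16744151] [0.41250497 0.24505317 0.16351616] [0.55998891 0.28280165 0.16850632]
```

View pics/w2.png

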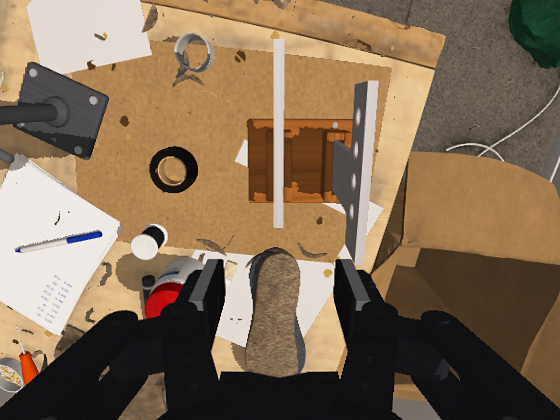

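The wrist view shows the L-plate's top edge as the white strip at x≈278, lined up with the fingers. Descending to grip it.

Request:
send_rows:
  increments:
    - [[0, -0.03, 0.5, 0, 0, 0], [0, 0, 0.5, 0, 0, 0], [0, 0, 0.5, 0, 0, 0], [0, 0, 0.5, 0, 0, 0], [0, 0, 0.36, 0, 0, 0], [0, 0, 0, 0, 0, 0]]

```text
clock: 6.5
eef_pos: [0.5347, 0.2705, 0.1506]
tool_rot: [-0.105, 0.995, -0.0, -0.002]
ft_force: [-1.2, -0.5, 0.7]
grip_width: 0.0515
```

Request:
send_rows:
  increments:
    - [[0, 0, 0, 0, 0, 0], [0, 0, 0, 0, 0, 0], [0, 0, 0, 0, 0, 0], [0, 0, 0, 0, 0, 0], [0, 0, 0, 0, 0, 0], [0, 0, 0, 0, 0, 0]]
  grip: 1

```text
clock: 7.25
eef_pos: [0.5355, 0.2715, 0.152]
tool_rot: [-0.105, 0.994, 0.0, -0.0]
ft_force: [0.6, 0.5, -0.4]
grip_width: -0.0002
```

```bash
python3 - <<'E'
from workcell import *
from h import *
o,c=wcap("w3");print(o)
E
```

```text
{'clock': 7.25, 'joint_pos': array([4.68885847e-01, 4.65569433e-01, 1.92212754e-01, 1.29759504e+00,
       4.86530307e-04, 2.58296332e-01]), 'joint_vel': array([-0.00063269,  0.00158113, -0.0013866 ,  0.00186976,  0.0017504 ,
       -0.00187467]), 'tau': array([-1.12359456e-03, -4.75979733e+01,  2.50625378e+01,  2.83063069e-03,
        1.13133101e-03,  4.83331110e-05]), 'eef_pos': array([0.53554373, 0.27146777, 0.15203485]), 'tool_rot': array([-1.05100276e-01,  9.94461596e-01,  1.99729709e-04, -1.59132160e-04]), 'ft_force': array([ 0.58045665,  0.5077074 , -0.3897638 ]), 'ft_torque': array([0.001446  , 0.01889384, 0.00470545]), 'grip_width': -0.0001617179538318715}
```

View pics/w3.png

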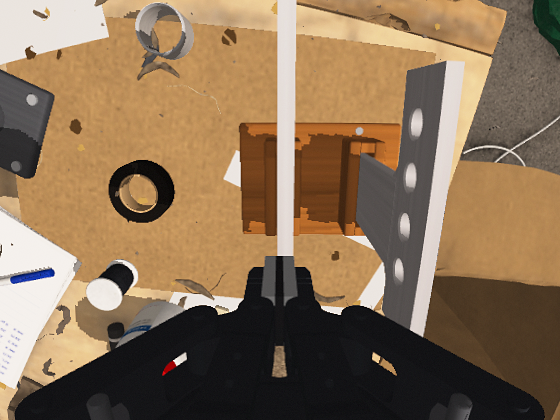

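```bash
python3 - <<'E'
from h import *
c=dict(np.load("w3.npz"));im=c["color"][220:400,200:380,::-1]
cv2.imwrite("pics/w3z.png",cv2.resize(im,None,fx=3.3,fy=3.3,interpolation=cv2.INTER_NEAREST))
C=cloud(c)
for v in (240,250,256,260,266,275,285,300): print(v,[tuple(np.round(C[v,u],3)) for u in (275,281,286,291,297)])
E
```

```text
240 [(np.float64(0.594), np.float64(0.28), np.float64(0.0)), (np.float64(0.524), np.float64(0.27), np.float64(0.167)), (np.float64(0.524), np.float64(0.272), np.float64(0.167)), (np.float64(0.524), np.float64(0.275), np.float64(0.165)), (np.float64(0.59), np.float64(0.302), np.float64(0.001))]
250 [(np.float64(0.605), np.float64(0.282), np.float64(0.001)), (np.float64(0.53), np.float64(0.271), np.float64(0.166)), (np.float64(0.53), np.float64(0.274), np.float64(0.166)), (np.float64(0.529), np.float64(0.276), np.float64(0.167)), (np.float64(0.601), np.float64(0.305), np.float64(-0.0))]
256 [(np.float64(0.526), np.float64(0.267), np.float64(0.183)), (np.float64(0.526), np.float64(0.27), np.float64(0.183)), (np.float64(0.525), np.float64(0.272), np.float64(0.183)), (np.float64(0.524), np.float64(0.275), np.float64(0.183)), (np.float64(0.607), np.float64(0.306), np.float64(0.001))]
260 [(np.float64(0.526), np.float64(0.267), np.float64(0.188)), (np.float64(0.525), np.float64(0.27), np.float64(0.188)), (np.float64(0.525), np.float64(0.272), np.float64(0.188)), (np.float64(0.524), np.float
[... 579 characters left out ...]
.525), np.float64(0.274), np.float64(0.2)), (np.float64(0.528), np.float64(0.278), np.float64(0.193))]
285 [(np.float64(0.526), np.float64(0.268), np.float64(0.208)), (np.float64(0.525), np.float64(0.27), np.float64(0.209)), (np.float64(0.526), np.float64(0.272), np.float64(0.208)), (np.float64(0.524), np.float64(0.274), np.float64(0.209)), (np.float64(0.528), np.float64(0.277), np.float64(0.202))]
300 [(np.float64(0.527), np.float64(0.268), np.float64(0.217)), (np.float64(0.527), np.float64(0.27), np.float64(0.216)), (np.float64(0.527), np.float64(0.272), np.float64(0.217)), (np.float64(0.524), np.float64(0.273), np.float64(0.221)), (np.float64(0.521), np.float64(0.275), np.float64(0.223))]
```

View pics/w3z.png

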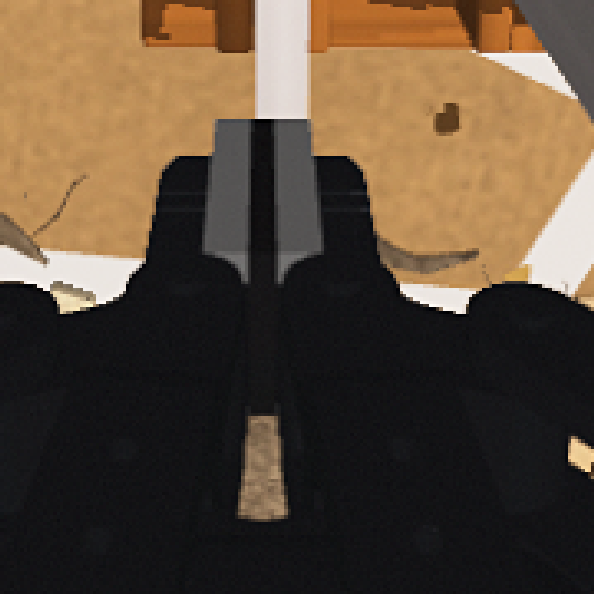

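```bash
python3 - <<'E'
from workcell import *
from h import *
for n in("w1","w2","w3"):
    c=dict(np.load(n+".npz"));c["pose"]=c["mount"];C=cloud(c);m=np.isfinite(C[...,2])&(c["z_map"]<.25)
    P=C[m];print(n,len(P),P[:,2].max(),P[np.argsort(-P[:,2])[:3]], np.percentile(P[:,2],99))
c=camera("scene");np.savez("s1.npz",**c)
im=c["color"][:,:,::-1];cv2.imwrite("pics/s1.png",cv2.resize(im[120:310,90:290],None,fx=3.8,fy=3.1,interpolation=cv2.INTER_CUBIC))
E
```

```text
w1 43136 -0.029677583659826284 [[ 0.00358987 -0.02560228 -0.02967758]
 [-0.00483181  0.02573841 -0.02994365]
 [ 0.00322342  0.02576007 -0.03004976]] -0.038498332287088585
w2 43823 0.10396584118559227 [[ 0.12223729 -0.00083736  0.10396584]
 [ 0.11936896  0.00217539  0.10383858]
 [ 0.12146892 -0.00158918  0.1036097 ]] 0.0916324424828453
w3 64887 0.11726150669954616 [[ 0.15496668 -0.0945345   0.11726151]
 [ 0.15407711 -0.09135571  0.11715087]
 [ 0.15406044 -0.09209592  0.11697431]] 0.05231512193761521
```

View pics/s1.png

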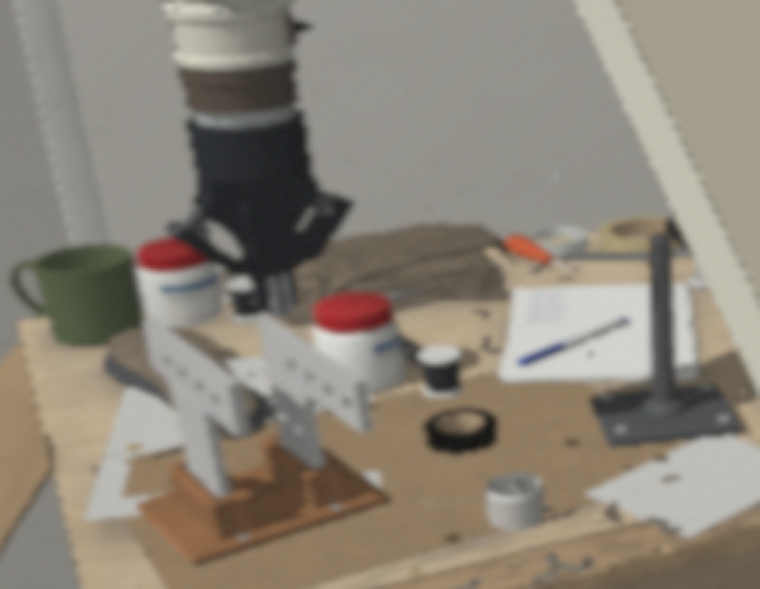

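The scene and wrist views agree: the fingertips are at z≈0.182, above the plate. They sit about 30 mm behind the reported TCP, not 8 mm ahead of it as the text says. I'll use that measured offset: open, go about 40 mm lower and check before closing.

Request:
send_rows:
  increments:
    - [[0, 0.03, 0, 0, 0, 0], [0, 0, 0, 0, 0, 0], [0, 0, 0, 0, 0, 0], [0, 0, 0, 0, 0, 0]]
  grip: 0.4

```text
clock: 7.85
eef_pos: [0.5353, 0.273, 0.152]
tool_rot: [-0.105, 0.994, 0.0, -0.0]
ft_force: [-0.6, 0.4, 1.2]
grip_width: 0.0514
```

Request:
send_rows:
  increments:
    - [[0, 0, 0.2, 0, 0, 0], [0, 0, 0.2, 0, 0, 0], [0, 0, 0.2, 0, 0, 0], [0, 0, 0.2, 0, 0, 0], [0, 0, 0, 0, 0, 0]]

```text
clock: 8.48
eef_pos: [0.5344, 0.2725, 0.1106]
tool_rot: [-0.105, 0.994, -0.0, -0.001]
ft_force: [0.2, -0.2, 0.4]
grip_width: 0.0517
```

```bash
python3 - <<'E'
from workcell import *
from h import *
o,c=wcap("w4");print(o["eef_pos"],o["ft_force"],o["grip_width"])
T=c["pose"].copy();c["pose"]=c["mount"];C=cloud(c);m=np.isfinite(C[...,2])&(abs(C[...,0])<.02)&(abs(C[...,1])<.04)&(C[...,2]<0)
for s in(-1,1):
    P=C[m&(s*C[...,1]>.015)];print(s,P[:,2].max(),P[P[:,2]>P[:,2].max()-.004].mean(0))
c["pose"]=T;C=cloud(c);Z=C[...,2];m=(Z>.158)&(Z<.175)&(C[...,1]<.305)&(C[...,1]>.23)&(C[...,0]>.4);P=C[m];print(len(P),cv2.minAreaRect((P[:,:2]*1000).astype(np.float32)))
E
```

```text
[0.53440021 0.27252189 0.11060739] [ 0.19042451 -0.20651135  0.44444289] 0.051677832849280396
-1 -0.029509228417036792 [-0.00039298 -0.02583231 -0.03169532]
1 -0.02958797965940982 [ 0.00018907  0.02580745 -0.03212786]
9956 ((494.9831237792969, 273.7013244628906), (69.30342864990234, 128.3579559326172), 82.00682830810547)
```

View pics/w4.png

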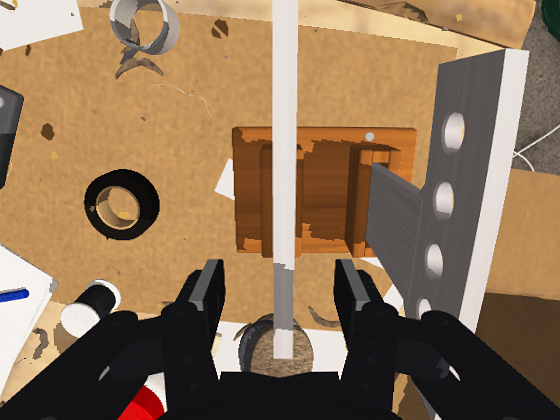

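Request:
send_rows:
  increments:
    - [[0, 0.02, 0, 0, 0, 0], [0, 0, 0, 0, 0, 0], [0, 0, 0, 0, 0, 0], [0, 0, 0, 0, 0, 0], [0, 0, 0, 0, 0, 0]]
  grip: 1

```text
clock: 9.15
eef_pos: [0.5356, 0.2742, 0.1127]
tool_rot: [-0.105, 0.994, 0.0, 0.001]
ft_force: [0.9, 0.9, 3.8]
grip_width: 0.0074
```

Request:
send_rows:
  increments:
    - [[0, 0, -0.2, 0, 0, 0], [0, 0, -0.3, 0, 0, 0], [0, 0, -0.4, 0, 0, 0], [0, 0, -0.4, 0, 0, 0], [0, 0, -0.4, 0, 0, 0], [0, 0, -0.3, 0, 0, 0], [0, 0, 0, 0, 0, 0]]

```text
clock: 10.02
eef_pos: [0.5359, 0.2743, 0.2138]
tool_rot: [-0.105, 0.994, 0.001, 0.001]
ft_force: [0.1, 0.9, -1.9]
grip_width: 0.0067
```

```bash
python3 - <<'E'
from workcell import *
from h import *
o,c=wcap("w5");print(o["eef_pos"],o["ft_force"],o["ft_torque"],o["grip_width"])
c=camera("scene");np.savez("s2.npz",**c)
im=c["color"][:,:,::-1];cv2.imwrite("pics/s2.png",cv2.resize(im[120:310,90:290],None,fx=3.8,fy=3.1,interpolation=cv2.INTER_CUBIC))
C=cloud(c);Z=C[...,2];m=(Z>.1)&(Z<.262)&(C[...,0]>.39)&(C[...,0]<.58)&(C[...,1]<.30)&(C[...,1]>.235);
n,l,st,ce=cv2.connectedComponentsWithStats(m.astype(np.uint8));
for i in range(1,n):
  if st[i][4]>60:
    P=C[l==i];print(st[i],P.min(0),P.max(0))
E
```

```text
[0.53586546 0.27432447 0.21379494] [ 0.11394769  0.89116006 -1.90672529] [ 0.05508491 -0.08461379 -0.00620262] 0.006710985329499641
[151 194  33  55 813] [0.40887773 0.243044   0.11269297] [0.55993907 0.29167344 0.26174573]
```

View pics/s2.png

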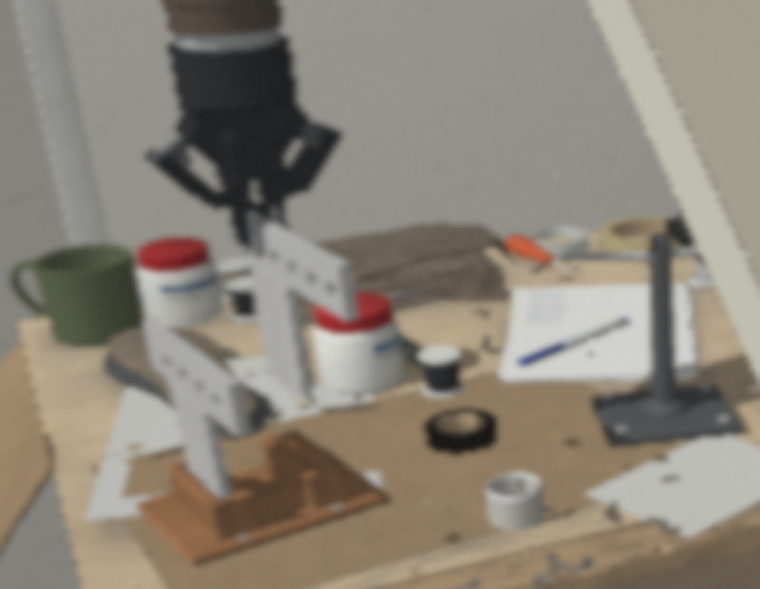

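View pics/w5.png

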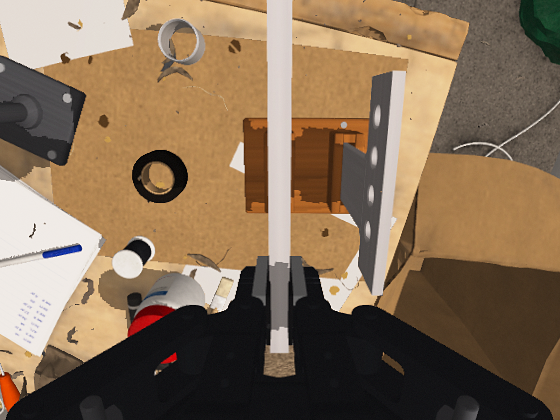

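The L-plate is lifted clear and still held. Next I'll check its tilt and work out the route, with the foot at about 0.11 m.

```bash
cat >> h.py <<'E'
def topedge(c,zlo,zhi):
    """held plate's top edge in tool frame: strip |y|<0.012, tool x in .02-.14"""
    T=c["pose"].copy();c2=dict(c);c2["pose"]=c["mount"];C=cloud(c2)
    m=np.isfinite(C[...,2])&(abs(C[...,1])<.012)&(C[...,0]>.015)&(C[...,2]>zlo)&(C[...,2]<zhi)
    P=C[m];k=np.polyfit(P[:,0],P[:,2],1)
    for _ in range(3):
        r=abs(P[:,2]-np.polyval(k,P[:,0]))<.003;k=np.polyfit(P[r,0],P[r,2],1)
    ky=np.polyfit(P[r,0],P[r,1],1)
    print("edge n",r.sum(),"x range",np.percentile(P[r,0],[0.5,99.5]),"tilt deg",np.degrees(np.arctan(k[0])),"z at 0",k[1],"yaw deg",np.degrees(np.arctan(ky[0])),"y at0",ky[1])
E
python3 - <<'E'
from workcell import *
from h import *
c=dict(np.load("w5.npz"));topedge(c,-.075,-.03)
E
```

```text
edge n 6217 x range [0.01566266 0.10800371] tilt deg 0.04463683691608973 z at 0 -0.05364458855551756 yaw deg 0.20955712847116384 y at0 -0.0003713953009047642
```

Request:
send_rows:
  increments:
    - [[0.3, -0.2, 0, 0, 0, 0], [0.5, -0.35, 0, 0, 0, 0], [0.5, -0.35, 0, 0, 0, 0], [0.5, -0.35, 0, 0, 0, 0], [0.5, -0.35, 0, 0, 0, 0], [0.5, -0.35, 0, 0, 0, 0], [0, 0, 0, 0, 0, 0.86], [0, 0, 0, 0, 0, 0.86]]

```text
clock: 11.12
eef_pos: [0.4176, 0.1487, 0.2113]
tool_rot: [0.048, 0.999, -0.0, -0.001]
ft_force: [0.1, -0.3, -2.1]
grip_width: 0.007
```

Request:
send_rows:
  increments:
    - [[0, 0, 0, 0, 0, 0.86], [0, -0.4, 0, 0, 0, 0], [0, -0.6, 0, 0, 0, 0], [0, -0.7, 0, 0, 0, 0], [0, -0.7, 0, 0, 0, 0], [0, -0.7, 0, 0, 0, 0], [0, -0.7, 0, 0, 0, 0], [0, -0.5, 0, 0, 0, 0]]

```text
clock: 12.12
eef_pos: [0.3662, -0.0606, 0.2111]
tool_rot: [0.12, 0.993, 0.0, -0.001]
ft_force: [-0.5, 0.6, -2.3]
grip_width: 0.007
```

```bash
python3 - <<'E'
from workcell import *
from h import *
o,c=wcap("w6");print(o["eef_pos"],o["clock"],o["grip_width"]);topedge(c,-.075,-.03)
plan(o,[.499+.0253,-.108-.025-.0061,.2138],166.4)
E
```

```text
[ 0.36622611 -0.06063406  0.21113866] 12.125 0.006956796944482875
edge n 6228 x range [0.01565052 0.10788366] tilt deg 0.04956253781251383 z at 0 -0.0537365510883163 yaw deg 0.21088272513536307 y at0 -6.21861174440529e-05
turn [ 0.   -0.01 -0.02] shift after turn [-3.44 -0.78 -0.05] shift now-frame [-3.44 -0.77 -0.06]
```

View pics/w6.png

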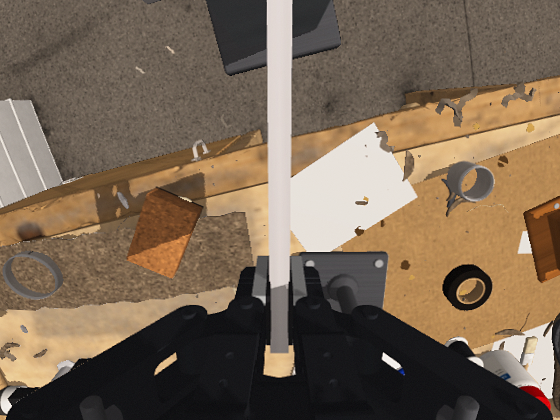

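Request:
send_rows:
  increments:
    - [[0, -0.4, 0, 0, 0, 0], [0, -0.38, 0, 0, 0, 0], [-0.5, 0, 0, 0, 0, 0], [-0.6, 0, 0, 0, 0, 0], [-0.6, 0, 0, 0, 0, 0], [-0.6, 0, 0, 0, 0, 0], [-0.6, 0, 0, 0, 0, 0], [-0.5, 0, 0, 0, 0, 0]]

```text
clock: 13.18
eef_pos: [0.5239, -0.1375, 0.2105]
tool_rot: [0.119, 0.993, 0.0, -0.001]
ft_force: [0.6, 0.3, -2.4]
grip_width: 0.0067
```

```bash
python3 - <<'E'
from workcell import *
from h import *
o,c=wcap("w7");print(o["eef_pos"],o["clock"],o["grip_width"]);topedge(c,-.075,-.03)
plan(o,[.499+.0253,-.108-.025-.0061,.1614],166.4)
# pins via w1/w2/w7
def pins(c,nm,P=None):
    C=cloud(c);Z=C[...,2];m=(Z>.165)&(Z<.2)&(C[...,0]>.46)&(C[...,0]<.57)&(abs(C[...,1]+.015)<.09)
    P=C[m]
    if len(P)<15: print(nm,len(P));return
    cc=P[:,:2].mean(0);u,s,vt=np.linalg.svd(P[:,:2]-cc);d=vt[0]*np.sign(vt[0][1]);a=(P[:,:2]-cc)@d
    print(nm,len(P),cc,np.degrees(np.arctan2(d[1],d[0])),cc+d*a.min(),cc+d*a.max(),P[:,2].min(),P[:,2].max())
for n in("w1","w2","w4"): pins(dict(np.load(n+".npz")),n)
pins(c,"w7")
t=camera("top");np.savez("t1.npz",**t);pins(t,"top")
im=t["color"][:,:,::-1];cv2.imwrite("pics/t1.png",cv2.resize(im[170:270,200:340],None,fx=5,fy=5,interpolation=cv2.INTER_CUBIC))
s=camera("scene");im=s["color"][:,:,::-1];cv2.imwrite("pics/s3.png",cv2.resize(im[120:310,190:390],None,fx=3.8,fy=3.1,interpolation=cv2.INTER_CUBIC))
E
```

```text
[ 0.52392279 -0.13754538  0.21054745] 13.175 0.006711743223939712
edge n 6226 x range [0.01571358 0.10796794] tilt deg 0.036045900963243484 z at 0 -0.053665585277612074 yaw deg 0.2018009600119468 y at0 -5.073536037294293e-05
turn [ 0.   -0.01 -0.01] shift after turn [-0.01 -0.03  0.98] shift now-frame [-0.02 -0.03  0.98]
w1 1357 [ 0.52557099 -0.00986597] 76.45027571869635 [ 0.50568469 -0.09238281] [0.54245059 0.0601748 ] 0.16514951265615085 0.19996714342924327
w2 142 [0.53905505 0.05532076] 62.09848596812359 [0.53517912 0.04800086] [0.54181354 0.06053029] 0.18498995885912395 0.19189524606270036
w4 0
w7 3127 [ 0.51903065 -0.02856924] 76.54204045548451 [ 0.50349335 -0.09349656] [0.53623337 0.0433176 ] 0.1650221874808489 0.19998741079392846
top 116 [ 0.52348324 -0.00658831] 76.52902081253305 [ 0.50784501 -0.07187188] [0.53949886 0.06027068] 0.17836664286144943 0.19977143751721238
```

View pics/t1.png

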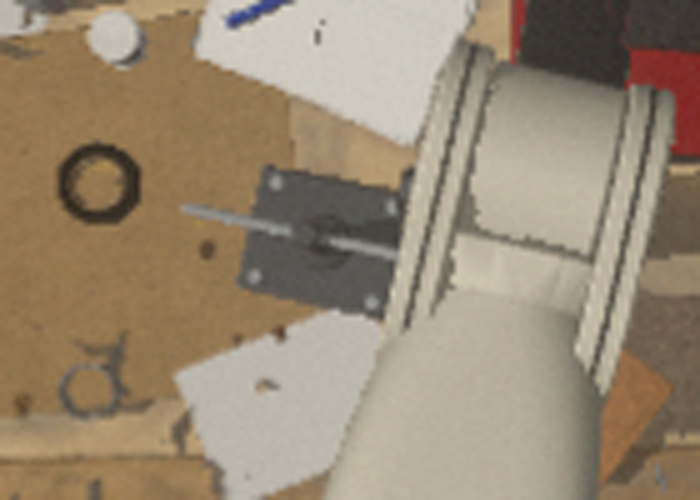

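View pics/s3.png

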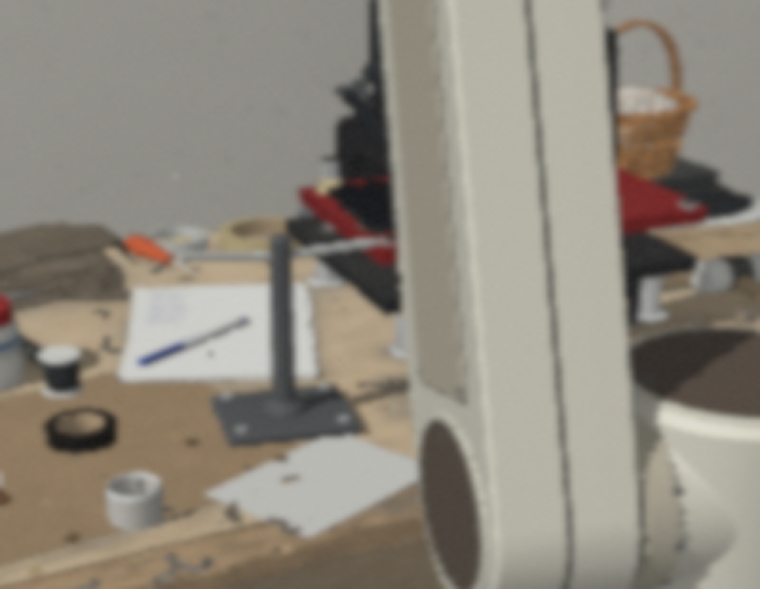

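View pics/w7.png

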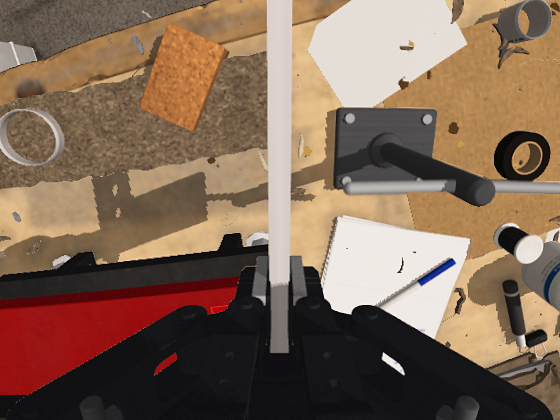

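```bash
cat >> h.py <<'E'
def pintool(c,ylo,yhi,end):
    """pin points in world z .172-.2 -> tool frame line fit x(y), z(y)"""
    C=cloud(c);c2=dict(c);c2["pose"]=c["mount"];D=cloud(c2);Z=C[...,2]
    m=(Z>.174)&(Z<.196)&(C[...,0]>.46)&(C[...,0]<.57)&(C[...,1]>ylo)&(C[...,1]<yhi)
    P=D[m];kx=np.polyfit(P[:,1],P[:,0],1)
    r=abs(P[:,0]-np.polyval(kx,P[:,1]))<.006;P=P[r];kx=np.polyfit(P[:,1],P[:,0],1);kz=np.polyfit(P[:,1],P[:,2],1)
    e=P[:,1].min() if end<0 else P[:,1].max()
    print("pin n",len(P),"tip y",e,"x at tip",np.polyval(kx,e),"slope x",kx[0],"top-surface z at tip",np.polyval(kz,e),"slope z",kz[0])
E
python3 - <<'E'
from h import *
c=dict(np.load("w7.npz"));pintool(c,-.11,-.03,-1)
# far end of plate through fingers
c2=dict(c);c2["pose"]=c["mount"];D=cloud(c2)
for v in range(330,364,3): print(v,np.round(D[v,280],4))
E
```

```text
pin n 1353 tip y 0.0379418984341133 x at tip 0.029841233124836643 slope x -7.921691128943544e-05 top-surface z at tip 0.020558578590401846 slope z 0.08328343555875373
330 [-0.0123  0.0006 -0.0544]
333 [-0.0134  0.0006 -0.0549]
336 [-0.016   0.0006 -0.0535]
339 [-0.0166  0.0006 -0.0547]
342 [-0.0186  0.0006 -0.0542]
345 [-0.0211  0.0006 -0.053 ]
348 [-0.0228  0.0006 -0.0529]
351 [-0.0233  0.0006 -0.0542]
354 [-0.1244  0.0009  0.0587]
357 [-0.1268  0.0009  0.0578]
360 [-0.1306  0.0009  0.0584]
363 [-0.1346  0.0009  0.0592]
```

The wrist view gives the pin in the tool frame: x=29.8 mm, parallel to tool y, against 26.7 mm for hole 4. I'll correct by 3 mm and lower 50 mm so the hole faces the pin tip.

Request:
send_rows:
  increments:
    - [[0.06, 0, 0.2, 0, 0, 0], [0, 0, 0.3, 0, 0, 0], [0, 0, 0.3, 0, 0, 0], [0, 0, 0.2, 0, 0, 0], [0, 0, 0, 0, 0, 0], [0, 0, 0, 0, 0, 0]]

```text
clock: 14.08
eef_pos: [0.5208, -0.1372, 0.1622]
tool_rot: [0.12, 0.993, 0.0, 0.0]
ft_force: [0.6, 0.2, -1.8]
grip_width: 0.0071
```

```bash
python3 - <<'E'
from workcell import *
from h import *
o,c=wcap("w8");print(o["eef_pos"],o["clock"],o["grip_width"]);topedge(c,-.075,-.03);pintool(c,-.11,-.03,-1)
E
```

```text
[ 0.52076027 -0.13719689  0.16221934] 14.075 0.007105779892116327
edge n 6227 x range [0.01553146 0.1080068 ] tilt deg 0.05489330625141876 z at 0 -0.053686938704989855 yaw deg 0.20714267241983114 y at0 -5.0505460202090586e-05
pin n 2239 tip y 0.038354057121006174 x at tip 0.026915659657107276 slope x 0.00045066298957155746 top-surface z at tip -0.02784539666324969 slope z 0.0842435112976071
```

View pics/w8.png

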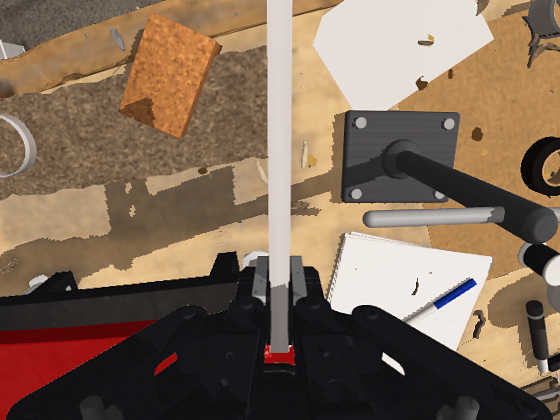

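```bash
python3 - <<'E'
from h import *
c=dict(np.load("w8.npz"));c["pose"]=c["mount"];D=cloud(c)
v,u=np.mgrid[:420,:560]
for lo,hi in((.01,.02),(.02,.03),(.03,.04),(.04,.06),(.06,.09)):
    m=(D[...,1]>lo)&(D[...,1]<hi)&(D[...,2]<-.035)&(D[...,2]>-.3)&(v>250)&(D[...,0]<.06)
    P=D[m];print(lo,hi,len(P),np.percentile(P[:,2],[50,99,100]) if len(P) else'', P[:,0].min(),P[:,0].max())
E
```

```text
0.01 0.02 4642 [-0.10411399 -0.03848622 -0.03504139] 0.00528398422857175 0.020395134470260763
0.02 0.03 2428 [-0.08315917 -0.06958265 -0.06732206] -0.012551777388211421 0.013472287987553358
0.03 0.04 4597 [-0.09218972 -0.07558118 -0.07121214] -0.012356668584033781 0.013753350728458555
0.04 0.06 6056 [-0.10771138 -0.0859988  -0.08154223] -0.00883492678749187 0.014126556463432
0.06 0.09 226 [-0.11629453 -0.11055716 -0.1090346 ] 0.009801679046078843 0.012792158910701276
```

Request:
send_rows:
  increments:
    - [[0, 0.2, 0.03, 0, 0, 0], [0, 0.2, 0.02, 0, 0, 0], [0, 0.2, 0.02, 0, 0, 0], [0, 0.2, 0.02, 0, 0, 0], [0, 0.2, 0.02, 0, 0, 0], [0, 0, 0, 0, 0, 0]]

```text
clock: 14.88
eef_pos: [0.5324, -0.0876, 0.1563]
tool_rot: [0.119, 0.993, 0.0, -0.0]
ft_force: [0.7, -0.5, -3.8]
grip_width: 0.0069
```

```bash
python3 - <<'E'
from workcell import *
from h import *
o,c=wcap("w9");print(o["eef_pos"],o["ft_force"],o["clock"],o["grip_width"]);topedge(c,-.075,-.03);pintool(c,-.11,-.03,-1)
E
```

```text
[ 0.53243821 -0.08759202  0.15627329] [ 0.71654887 -0.45542529 -3.76427486] 14.875 0.006895128243398567
edge n 6215 x range [0.01569408 0.10805176] tilt deg 0.03669761752772357 z at 0 -0.053647059527366044 yaw deg 0.2059739317701861 y at0 -5.815972212302933e-05
pin n 1800 tip y -0.01216109977918312 x at tip 0.024956175661909306 slope x 0.03320904045476853 top-surface z at tip -0.03445759697769951 slope z 0.0970983466256423
```

View pics/w9.png

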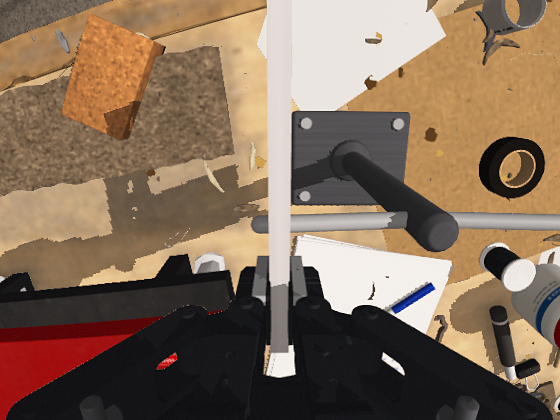

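Request:
send_rows:
  increments:
    - [[0, 0.22, 0.02, 0, 0, 0], [0, 0.22, 0.02, 0, 0, 0], [0, 0, 0, 0, 0, 0], [0, 0, 0.04, 0, 0, 0], [0, 0, 0.04, 0, 0, 0], [0, 0, 0, 0, 0, 0]]

```text
clock: 15.68
eef_pos: [0.5381, -0.0668, 0.1531]
tool_rot: [0.12, 0.993, 0.001, 0.001]
ft_force: [-4.0, 2.0, 11.5]
grip_width: 0.0068
```

Request:
send_rows:
  increments:
    - [[0, 0, 0, 0, 0, 0], [0, 0, 0, 0, 0, 0], [0, 0, 0, 0, 0, 0], [0, 0, 0, 0, 0, 0]]
  grip: 0.72

```text
clock: 16.18
eef_pos: [0.5374, -0.0672, 0.1501]
tool_rot: [0.12, 0.993, 0.0, -0.0]
ft_force: [-0.3, -0.0, 0.1]
grip_width: 0.0238
```

```bash
python3 - <<'E'
from workcell import *
from h import *
o,c=wcap("w10");print(o["eef_pos"],o["ft_force"],o["clock"],o["grip_width"]);topedge(c,-.075,-.03);pintool(c,-.11,-.03,-1)
E
```

```text
[ 0.53744117 -0.06724266  0.15010144] [-0.33446653 -0.00221109  0.05192625] 16.175 0.023754368458658255
edge n 6560 x range [0.01561608 0.10705175] tilt deg 0.03532439498449422 z at 0 -0.05708286241389292 yaw deg 0.8979475492480254 y at0 0.0007148098907209899
pin n 815 tip y -0.03308867282680953 x at tip 0.024152153901212402 slope x -0.005388810660468802 top-surface z at tip -0.04053237980559592 slope z 0.08756502989592845
```

View pics/w10.png

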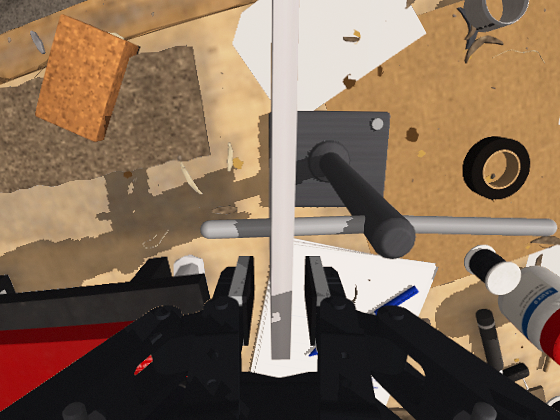

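The L-plate hangs level: 0.04° tilt, with the pin through the hole at (285,228). Retreating straight up.

Request:
send_rows:
  increments:
    - [[0, 0, -0.2, 0, 0, 0], [0, 0, -0.4, 0, 0, 0], [0, 0, -0.5, 0, 0, 0], [0, 0, -0.6, 0, 0, 0], [0, 0, -0.6, 0, 0, 0], [0, 0, 0, 0, 0, 0]]

```text
clock: 16.98
eef_pos: [0.5393, -0.0674, 0.2689]
tool_rot: [0.12, 0.993, 0.0, 0.003]
ft_force: [1.3, 0.3, -0.3]
grip_width: 0.0241
```

```bash
python3 - <<'E'
from workcell import *
from h import *
o,c=wcap("w11");print(o["eef_pos"],o["ft_force"],o["clock"],o["grip_width"])
# tag grasp: plate x=+17 -> arm centre(-15)+32mm ; arm centre .5012,.3384 yaw 12.1
d=np.array([np.cos(np.radians(12.1)),np.sin(np.radians(12.1))]);g=np.array([.5012,.3384])+.032*d;print(g)
plan(o,[*g,.26],192.1)
E
```

```text
[ 0.5393074  -0.06739669  0.26890486] [ 1.34965427  0.3475806  -0.324032  ] 16.975 0.02408578515987631
[0.53248906 0.34510779]
turn [-0.    0.04 -2.58] shift after turn [-1.6   8.1   0.18] shift now-frame [2.09 7.98 0.17]
```

View pics/w11.png

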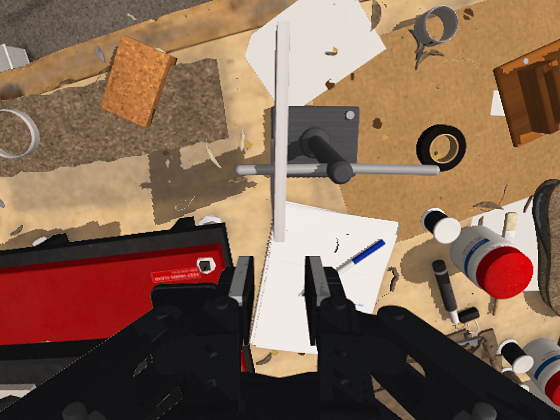

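Request:
send_rows:
  increments:
    - [[0.1, 0.5, 0, 0, 0, 0], [0.2, 0.8, 0, 0, 0, 0], [0.22, 0.8, 0, 0, 0, 0], [0.22, 0.8, 0, 0, 0, 0], [0.22, 0.8, 0, 0, 0, 0], [0.22, 0.8, 0, 0, 0, 0], [0.22, 0.8, 0, 0, 0, 0], [0.22, 0.8, 0, 0, 0, 0]]
  grip: 0.4

```text
clock: 18.02
eef_pos: [0.5305, 0.2494, 0.2641]
tool_rot: [0.12, 0.993, -0.001, -0.001]
ft_force: [1.0, -0.2, 0.3]
grip_width: 0.0508
```

Request:
send_rows:
  increments:
    - [[0.22, 0.8, 0, 0, 0, 0], [0.22, 0.8, 0, 0, 0, 0], [0, 0.3, 0, 0, 0, 0], [0, 0, 0, 0, 0, -0.86], [0, 0, 0, 0, 0, -0.86], [0, 0, 0, 0, 0, -0.86], [0, 0, 0, 0, 0, 0], [0, 0, 0, 0, 0, 0]]

```text
clock: 19.02
eef_pos: [0.5322, 0.3457, 0.2648]
tool_rot: [-0.104, 0.995, -0.0, -0.001]
ft_force: [0.5, -0.2, -0.1]
grip_width: 0.051
```

```bash
python3 - <<'E'
from workcell import *
from h import *
o,c=wcap("w12");print(o["eef_pos"],o["ft_force"],o["clock"],o["grip_width"])
C=cloud(c);Z=C[...,2]
m=(Z>.170)&(Z<.19)&(C[...,0]>.38)&(C[...,0]<.62)&(C[...,1]>.305)&(C[...,1]<.385)
P=C[m];r=cv2.minAreaRect((P[:,:2]*1000).astype(np.float32));print(len(P),r,np.median(P[:,2]))
plan(o,[.5325,.3451,.122],192.1)
E
```

```text
[0.53224412 0.34566536 0.26480067] [ 0.5454638  -0.23124926 -0.05250641] 19.025 0.051005124920124205
1924 ((501.307373046875, 338.1042785644531), (149.0803680419922, 7.967511177062988), 12.08927059173584) 0.17632990103318827
turn [-0.   -0.01 -0.02] shift after turn [-0.   -0.01  2.86] shift now-frame [-0.01 -0.01  2.86]
```

View pics/w12.png

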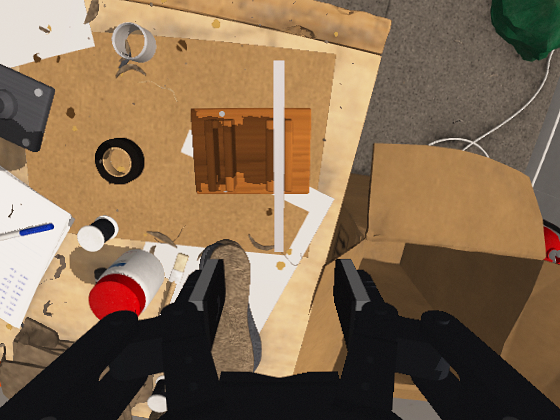

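Request:
send_rows:
  increments:
    - [[0, -0.01, 0.5, 0, 0, 0], [0, 0, 0.6, 0, 0, 0], [0, 0, 0.6, 0, 0, 0], [0, 0, 0.5, 0, 0, 0], [0, 0, 0.4, 0, 0, 0], [0, 0, 0.2, 0, 0, 0], [0, 0, 0, 0, 0, 0]]

```text
clock: 19.95
eef_pos: [0.5322, 0.3451, 0.1249]
tool_rot: [-0.105, 0.994, -0.0, -0.001]
ft_force: [0.3, 0.4, 0.7]
grip_width: 0.0515
```

Request:
send_rows:
  increments:
    - [[0, 0, 0, 0, 0, 0], [0, 0, 0, 0, 0, 0], [0, 0, 0, 0, 0, 0], [0, 0, 0, 0, 0, 0], [0, 0, 0, 0, 0, 0], [0, 0, 0, 0, 0, 0]]
  grip: 1

```text
clock: 20.7
eef_pos: [0.5335, 0.3459, 0.1268]
tool_rot: [-0.105, 0.994, 0.001, 0.001]
ft_force: [1.3, 0.3, 6.0]
grip_width: 0.0066
```

Gripped at 6.6 mm opening. Lifting straight up.

Request:
send_rows:
  increments:
    - [[0, 0, -0.2, 0, 0, 0], [0, 0, -0.3, 0, 0, 0], [0, 0, -0.4, 0, 0, 0], [0, 0, -0.4, 0, 0, 0], [0, 0, -0.4, 0, 0, 0], [0, 0, -0.3, 0, 0, 0], [0, 0, 0, 0, 0, 0]]

```text
clock: 21.58
eef_pos: [0.5332, 0.3458, 0.2271]
tool_rot: [-0.105, 0.994, 0.001, 0.001]
ft_force: [0.0, -0.2, -2.8]
grip_width: 0.0067
```

```bash
python3 - <<'E'
from workcell import *
from h import *
o,c=wcap("w13");print(o["eef_pos"],o["ft_force"],o["clock"],o["grip_width"]);topedge(c,-.075,-.03)
c2=dict(c);c2["pose"]=c["mount"];D=cloud(c2)
for v in range(335,385,3): print(v,np.round(D[v,280],4))
for v in range(0,60,6): print(v,np.round(D[v,[270,275,280,285]],3)[:, [0,2]].tolist())
# left pin: hole 60 mm out beyond? pose: hole at s=105 from post
u=np.array([np.cos(np.radians(76.5)),np.sin(np.radians(76.5))]);post=np.array([.5222,-.0160])
E
```

```text
[0.53318004 0.34579103 0.22711861] [ 0.04355378 -0.22119924 -2.75614595] 21.575 0.006655623871693156
edge n 5778 x range [0.01563978 0.10753907] tilt deg -0.015250102849358283 z at 0 -0.04957994056658783 yaw deg 0.20487942318181562 y at0 -0.00038873107351249363
335 [-0.0187  0.0003 -0.0495]
338 [-0.0202  0.0003 -0.0496]
341 [-0.0216  0.0003 -0.0499]
344 [-0.0234  0.0003 -0.0496]
347 [-0.0252  0.0003 -0.0495]
350 [-0.0271  0.0003 -0.0492]
353 [-0.0287  0.0003 -0.0493]
356 [-0.0302  0.0003 -0.0495]
359 [-0.0326  0.0003 -0.0487]
362 [-0.0322  0.0003 -0.051 ]
365 [-0.0357  0.0003 -0.049 ]
368 [-0.0371  0.0003 -0.0494]
371 [-0.0383  0.0003 -0.05  ]
374 [-0.0402  0.0003 -0.0499]
377 [ 0.0092  0.0002 -0.1015]
380 [ 0.0096  0.0002 -0.1029]
383 [ 0.011   0.0002 -0.1053]
0 [[0.184, 0.227], [0.185, 0.228], [0.185, 0.229], [0.185, 0.228]]
6 [[0.107, -0.051], [0.108, -0.049], [0.108, -0.049], [0.107, -0.051]]
12 [[0.106, -0.048], [0.106, -0.049], [0.106, -0.05], [0.106, -0.049]]
18 [[0.104, -0.049], [0.104, -0.049], [0.104, -0.05], [0.104, -0.049]]
24 [[0.102, -0.05], [0.102, -0.05], [0.102, -0.05], [0.102, -0.049]]
30 [[0.1, -0.052], [0.1, -0.05], [0.1, -0.049], [0.1, -0.05]]
36 [[0.098, -0.05], [0.098, -0.05], [0.098, -0.051], [0.098, -0.049]]
42 [[0.096, -0.049], [0.096, -0.049], [0.096, -0.05], [0.096, -0.05]]
48 [[0.094, -0.051], [0.095, -0.048], [0.095, -0.048], [0.095, -0.049]]
54 [[0.093, -0.049], [0.093, -0.049], [0.093, -0.049], [0.093, -0.05]]
```

View pics/w13.png

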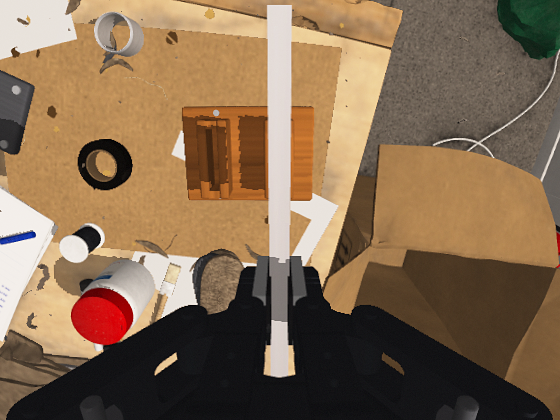

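```bash
python3 - <<'E'
from workcell import *
from h import *
t=dict(np.load("top0.npz"));print("spool",ray(t,[[223,177]],.045),"tape",ray(t,[[220,206]],.019),"jar",ray(t,[[205,159]],.09))
o=get_obs();plan(o,[.574,.097,.2271],192.1);plan(o,[.574,.097,.2271],166.5)
E
```

```text
spool [[0.66522093 0.12261752 0.045     ]] tape [[0.56670146 0.13871506 0.019     ]] jar [[0.72152858 0.17542092 0.09      ]]
turn [ 0.  0. -0.] shift after turn [ 0.23 -5.03 -0.02] shift now-frame [ 0.23 -5.03 -0.03]
turn [0.   0.   2.56] shift after turn [-1.96 -4.64 -0.02] shift now-frame [ 0.23 -5.03 -0.03]
```

Request:
send_rows:
  increments:
    - [[0, -0.4, 0, 0, 0, 0], [0.03, -0.7, 0, 0, 0, 0], [0.04, -0.7, 0, 0, 0, 0], [0.04, -0.7, 0, 0, 0, 0], [0.04, -0.7, 0, 0, 0, 0], [0.04, -0.7, 0, 0, 0, 0], [0.04, -0.7, 0, 0, 0, 0], [0, -0.4, 0, 0, 0, 0]]

```text
clock: 22.62
eef_pos: [0.573, 0.0958, 0.2247]
tool_rot: [-0.104, 0.995, 0.0, -0.001]
ft_force: [0.1, 0.4, -1.9]
grip_width: 0.0067
```

Request:
send_rows:
  increments:
    - [[0, 0, 0, 0, 0, 0.86], [0, 0, 0, 0, 0, 0.86], [0, 0, 0, 0, 0, 0.84], [0, 0, 0, 0, 0, 0], [0, 0, 0, 0, 0, 0]]

```text
clock: 23.25
eef_pos: [0.5734, 0.0985, 0.2252]
tool_rot: [0.117, 0.993, 0.0, -0.0]
ft_force: [0.7, 0.2, -3.5]
grip_width: 0.0067
```

```bash
python3 - <<'E'
from workcell import *
from h import *
o,c=wcap("w14");print(o["eef_pos"],o["ft_force"],o["clock"],o["grip_width"]);topedge(c,-.075,-.03);pintool(c,.0,.08,-1)
plan(o,[.574,.092,.227],166.5)
E
```

```text
[0.57340515 0.0984591  0.22515393] [ 0.7394322   0.16708859 -3.47301053] 23.25 0.006740525206430233
edge n 5780 x range [0.01577303 0.10751382] tilt deg -0.02980951215255823 z at 0 -0.04958919836702721 yaw deg 0.2453764006472954 y at0 -9.356140679263181e-05
pin n 1120 tip y -0.10731140181960779 x at tip 0.023088486673909878 slope x -0.006584095023648706 top-surface z at tip 0.040179910431655724 slope z -0.08215615112770931
turn [ 0.   -0.01  0.01] shift after turn [-0.04 -0.12 -0.04] shift now-frame [-0.04 -0.12 -0.04]
```

View pics/w14.png

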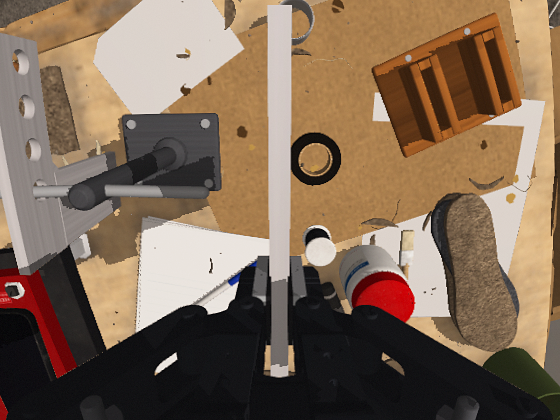

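Request:
send_rows:
  increments:
    - [[-0.05, 0, 0.2, 0, 0, 0], [0, 0, 0.3, 0, 0, 0], [0, 0, 0.3, 0, 0, 0], [0, 0, 0.2, 0, 0, 0], [0, 0, 0.15, 0, 0, 0], [0, 0, 0, 0, 0, 0], [0, 0, 0, 0, 0, 0]]

```text
clock: 24.18
eef_pos: [0.5764, 0.098, 0.1685]
tool_rot: [0.118, 0.993, 0.0, 0.0]
ft_force: [0.3, 0.1, -2.0]
grip_width: 0.0066
```

```bash
python3 - <<'E'
from workcell import *
from h import *
o,c=wcap("w15");print(o["eef_pos"],o["ft_force"],o["clock"],o["grip_width"]);topedge(c,-.075,-.03);pintool(c,.0,.08,1)
E
```

```text
[0.57638299 0.09802018 0.16847705] [ 0.29707271  0.11796583 -2.01730437] 24.175 0.006614351512935193
edge n 5785 x range [0.01567615 0.10754942] tilt deg -0.05093497555384774 z at 0 -0.04955185490935822 yaw deg 0.21725555659750376 y at0 -8.792689915295368e-05
pin n 1949 tip y -0.044769704479793365 x at tip 0.025695016611913757 slope x -0.0035398969605027874 top-surface z at tip -0.02169227235099004 slope z -0.08099749120547756
```

View pics/w15.png

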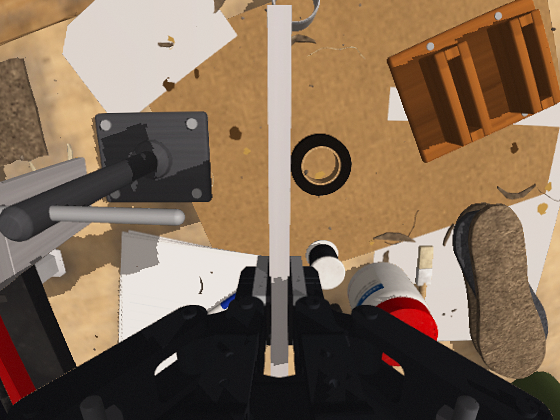

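Request:
send_rows:
  increments:
    - [[0.01, 0, 0.05, 0, 0, 0], [0, -0.22, 0.01, 0, 0, 0], [0, -0.22, 0.02, 0, 0, 0], [0, -0.22, 0.02, 0, 0, 0], [0, -0.22, 0.02, 0, 0, 0], [0, -0.22, 0.02, 0, 0, 0], [0, 0, 0, 0, 0, 0]]

```text
clock: 25.1
eef_pos: [0.5624, 0.0436, 0.1609]
tool_rot: [0.119, 0.993, 0.0, -0.0]
ft_force: [-0.4, -0.1, -1.7]
grip_width: 0.0065
```

```bash
python3 - <<'E'
from workcell import *
from h import *
o,c=wcap("w16");print(o["eef_pos"],o["ft_force"],o["clock"],o["grip_width"]);topedge(c,-.075,-.03);pintool(c,.0,.08,1)
E
```

```text
[0.56238697 0.0435666  0.16092008] [-0.35748051 -0.05091834 -1.67659807] 25.1 0.00654299769759524
edge n 5787 x range [0.01566064 0.10762572] tilt deg -0.016487438530961455 z at 0 -0.04960438950531379 yaw deg 0.2123710081495772 y at0 -8.561642390718713e-05
pin n 1863 tip y 0.010666081140480585 x at tip 0.02464247772827154 slope x -0.006689988947369055 top-surface z at tip -0.029344615182386867 slope z -0.08823680762874475
```

View pics/w16.png

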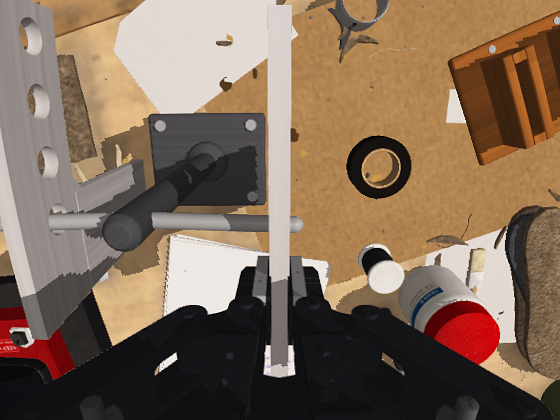

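Request:
send_rows:
  increments:
    - [[0, -0.24, 0.01, 0, 0, 0], [0, -0.24, 0.02, 0, 0, 0], [0, 0, 0, 0, 0, 0], [0, 0, 0.03, 0, 0, 0], [0, 0, 0, 0, 0, 0]]

```text
clock: 25.78
eef_pos: [0.5571, 0.0214, 0.1579]
tool_rot: [0.118, 0.993, 0.0, -0.0]
ft_force: [0.3, -0.3, -2.1]
grip_width: 0.0066
```

Request:
send_rows:
  increments:
    - [[0, 0, 0.03, 0, 0, 0], [0, 0, 0, 0, 0, 0]]

```text
clock: 26.02
eef_pos: [0.5573, 0.0215, 0.1575]
tool_rot: [0.118, 0.993, 0.0, 0.001]
ft_force: [-1.3, -0.3, 4.6]
grip_width: 0.0071
```

Contact at +4.6 N, so the plate rests on the pin. Releasing.

Request:
send_rows:
  increments:
    - [[0, 0, 0, 0, 0, 0], [0, 0, 0, 0, 0, 0], [0, 0, 0, 0, 0, 0], [0, 0, 0, 0, 0, 0]]
  grip: 0.72

```text
clock: 26.52
eef_pos: [0.557, 0.0213, 0.1563]
tool_rot: [0.118, 0.993, 0.0, -0.0]
ft_force: [0.2, -0.2, -0.0]
grip_width: 0.024
```

```bash
python3 - <<'E'
from workcell import *
from h import *
o,c=wcap("w17");print(o["eef_pos"],o["ft_force"],o["clock"],o["grip_width"]);topedge(c,-.075,-.03);pintool(c,.0,.08,1)
E
```

```text
[0.55701055 0.0212624  0.15627046] [ 0.24661024 -0.23191655 -0.03038886] 26.525 0.02398333232160933
edge n 5852 x range [0.01563531 0.10732573] tilt deg 0.2944627396086172 z at 0 -0.05108440302472702 yaw deg 0.6103647471875078 y at0 -0.00043799032126593955
pin n 1471 tip y 0.03407092622458531 x at tip 0.024390760510229502 slope x 0.012053133360779273 top-surface z at tip -0.03420124274896079 slope z -0.07753444987983035
```

View pics/w17.png

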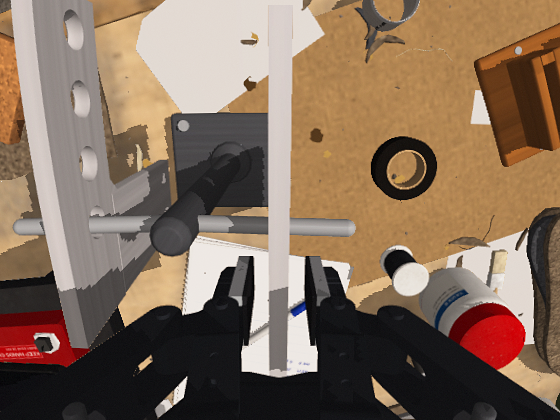

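Both plates are on their pins and the tag hangs free between the open fingers. Retreating up and away.

Request:
send_rows:
  increments:
    - [[0, 0, -0.2, 0, 0, 0], [0, 0, -0.4, 0, 0, 0], [0, 0, -0.5, 0, 0, 0], [0, 0, -0.6, 0, 0, 0], [0, 0, -0.6, 0, 0, 0], [0, 0, -0.4, 0, 0, 0], [0.2, 0.6, 0, 0, 0, 0], [0.2, 0.8, 0, 0, 0, 0]]

```text
clock: 27.58
eef_pos: [0.5544, 0.0939, 0.2929]
tool_rot: [0.119, 0.993, 0.0, 0.001]
ft_force: [0.4, -0.1, -0.1]
grip_width: 0.0242
```

Request:
send_rows:
  increments:
    - [[0.5, 0.8, 0, 0, 0, 0], [0.5, 0.8, 0, 0, 0, 0], [0.5, 0.8, 0, 0, 0, 0], [0.5, 0.8, 0, 0, 0, 0], [0.4, 0.5, 0, 0, 0, 0], [0, 0, 0, 0, 0, 0], [0, 0, 0, 0, 0, 0], [0, 0, 0, 0, 0, 0]]

```text
clock: 28.58
eef_pos: [0.4812, 0.3008, 0.2919]
tool_rot: [0.119, 0.993, 0.0, 0.0]
ft_force: [0.8, -0.2, 0.1]
grip_width: 0.0243
```

```bash
python3 - <<'E'
from workcell import *
from h import *
o=get_obs();print(o["eef_pos"],o["ft_force"],o["clock"])
def plates(t):
    W=cloud(t);Z=W[...,2]
    post=np.array([.5222,-.016]);u=np.array([np.cos(np.radians(76.5)),np.sin(np.radians(76.5))]);q=np.array([u[1],-u[0]])
    s=(W[...,:2]-post)@u;a=(W[...,:2]-post)@q
    for nm,sg in(("L",-1),("tag",1)):
        m=(sg*s>.012)&(sg*s<.075)&(Z>.196)&(Z<.22)&(abs(a)<.13)
        P=np.c_[a[m],s[m],Z[m]];k=np.polyfit(P[:,0],P[:,2],1)
        print(nm,len(P),"along",P[:,0].min(),P[:,0].max(),"s",np.median(P[:,1]),"tilt",k[0],"z",np.median(P[:,2]))
t=camera("top");plates(t);np.savez("tf.npz",**t);cv2.imwrite("pics/tf.png",cv2.resize(t["color"][130:280,135:335,::-1],None,fx=4,fy=4,interpolation=cv2.INTER_CUBIC))
s=camera("scene");cv2.imwrite("pics/sf.png",cv2.resize(s["color"][120:310,100:320,::-1],None,fx=3.6,fy=3.1,interpolation=cv2.INTER_CUBIC));plates(s)
E
```

```text
[0.48121472 0.30082754 0.29188351] [ 0.75647966 -0.17405397  0.13552907] 28.575
L 141 along -0.09998072441443856 0.047574270516063076 s -0.043770350618793114 tilt 0.0018946053963093579 z 0.20596450377534503
tag 143 along -0.08465194178037982 0.06524561488403881 s 0.0446678713766826 tilt 0.002988845348503884 z 0.2066499089284144
L 88 along -0.09765545593149653 0.05089761247311393 s -0.042442777050538956 tilt 0.03348987831076596 z 0.20820412685823064
tag 108 along -0.08651900154116177 0.07130435488339343 s 0.045302679775472136 tilt 0.015973636052715203 z 0.20833189074723585
```

View pics/tf.png

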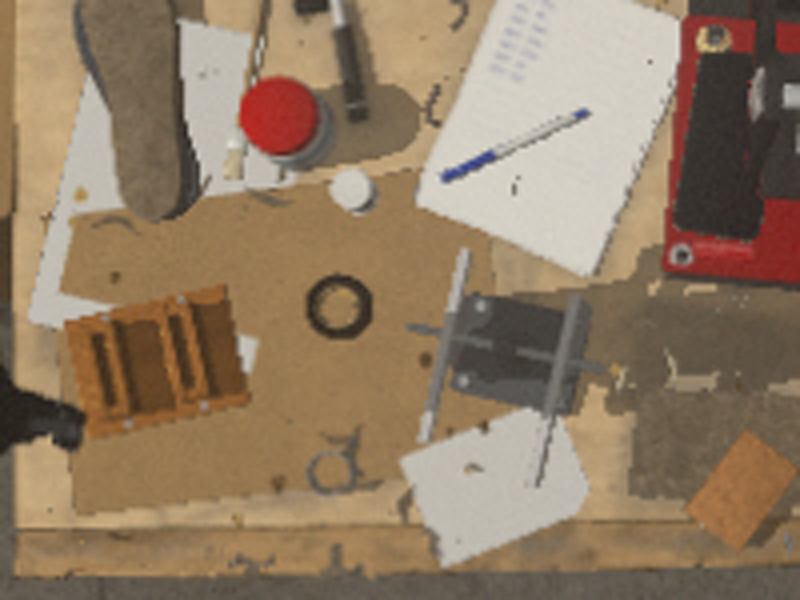

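View pics/sf.png

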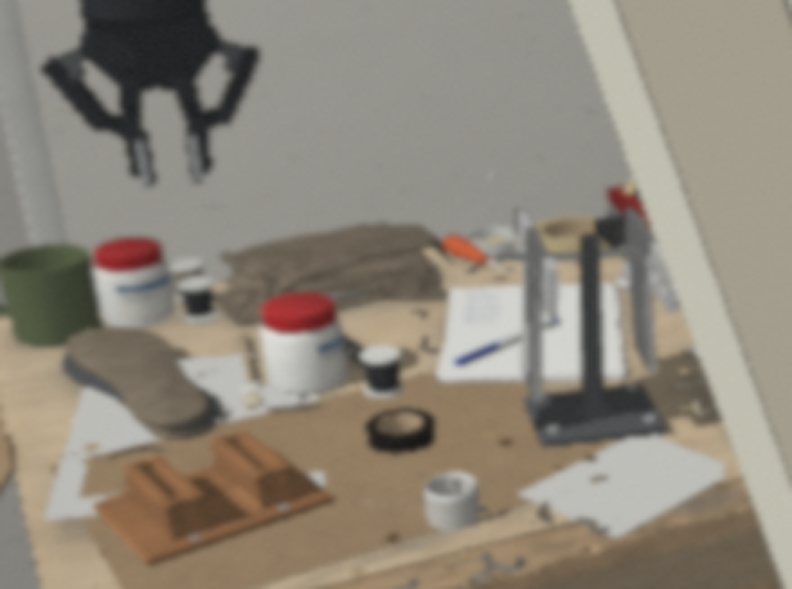

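Both plates hang level at s≈±44 mm, top edges at z≈0.206, and the bystanders are in place. I'll wait a second, confirm they are still, then hand in.

Request:
send_rows:
  increments:
    - [[0, 0, 0, 0, 0, 0], [0, 0, 0, 0, 0, 0], [0, 0, 0, 0, 0, 0], [0, 0, 0, 0, 0, 0], [0, 0, 0, 0, 0, 0], [0, 0, 0, 0, 0, 0], [0, 0, 0, 0, 0, 0], [0, 0, 0, 0, 0, 0]]

```text
clock: 29.68
eef_pos: [0.4806, 0.3019, 0.2915]
tool_rot: [0.118, 0.993, 0.0, -0.0]
ft_force: [0.5, -1.3, -0.6]
grip_width: 0.024
```

```bash
python3 - <<'E'
from workcell import *
from h import *
a=dict(np.load("tf.npz"));t=camera("top");t2=camera("top")
for x,y in((a,t),(t,t2)):
    d=np.abs(x["color"].astype(int)-y["color"].astype(int)).max(2)[180:270,230:300];print("changed px",(d>40).sum())
W=cloud(t);Z=W[...,2];post=np.array([.5222,-.016]);u=np.array([np.cos(np.radians(76.5)),np.sin(np.radians(76.5))]);q=np.array([u[1],-u[0]])
s=(W[...,:2]-post)@u;b=(W[...,:2]-post)@q
for sg in(-1,1):
    m=(sg*s>.012)&(sg*s<.075)&(Z>.196)&(Z<.22)&(abs(b)<.13);print(m.sum(),np.median(s[m]),np.polyfit(b[m],Z[m],1)[0],np.polyfit(b[m],s[m],1)[0])
print(get_obs()["clock"]);print(job_done())
E
```

```text
changed px 3
changed px 0
144 -0.043900388116793795 0.002600212602988478 -0.020754849298936756
143 0.04444919818008779 0.007687165343018054 -0.0029555084872850443
29.775
the job is handed in; nothing more can be done
None
```

Both plates are hanging released on the stand and the job is handed in at about 29.8 s of the 64 s. The L-plate is on the right pin by hole 4 and the offset tag is on the left pin by hole 3.

**Last checks (top camera):**
- **Position:** the plates sit 44 mm out from the post's axis, against 45 mm nominal. Their top edges are at about 0.206 m, which puts the feet at about 0.050 m (L) and 0.040 m (tag), inside the allowed ranges.
- **Level:** the long edges tilt under 0.01 rad.
- **Still:** three of the compared pixels changed over about a second and none in the final pair of pictures.
- **Bystanders:** they appear unmoved. I judged this by eye from the pictures and did not measure each one.

**What disagreed:**
- **Fingertip offset:** the fingertips stand about 30 mm behind the reported TCP, not 8 mm ahead of it as the text says. My first grasp closed on air above the plate, so I re-measured with the wrist camera and used that offset.
- **Joint limit:** joint 6 reached its range limit on the first approach, so I turned the tool half a turn.
- **Scene camera:** its noisier depth gave larger tilts for the hanging plates, 0.033 rad (L) and 0.016 rad (tag). These are still within the 0.12 rad limit.

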